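# Clear the fume-hood bench after checking the hotplate

## Task

First make sure the hotplate has cooled: with everything still in its place, pick up the yellow infrared thermometer, aim its nose from 10 to 25 cm at the middle of the white plate, hold it steady there for a second, and lay it back flat on its blue mat. Then clear the used things: stand the glass (small beakers, small amber jar) upright in the grey tray, gripping lightly and setting it down gently, drop the plastic (syringe, capped tube, Petri dish) into the yellow waste bin, and lay the steel tools (spatula, tweezers) in the basket of the ultrasonic cleaner. Once all the steel tools are in, press the cleaner's green start button fully down; leave everything else on the bench where it stands.

Things in the scene. Friction and masses are not known exactly. Their poses are not given: they have to be found in the camera images.
- hotplate: Fixed laboratory hotplate, 220 deep (x) x 160 wide (y), 100 mm high: grey case with its knobs at the front (-x) end and a white square plate of 155 x 155 mm on top, centred 30 mm behind (+x) the middle of the case. Origin under the middle of the case, z up.
- plate_mid (a point): Middle of the white plate's top face, 100 mm above the bench; the point to aim at. Axes as the hotplate's, z up.
- thermometer: Infrared thermometer gun, 220 g, on its side, z up. Origin on the underside, under the barrel. Barrel along x: yellow, 42 mm wide (y), 36 thick, from x = -60 to +55, then a round black nose, 33 wide, to x = +85; looks along +x. Grey handle towards -y at x = -75 to -30, to y = -105. Grip across the barrel (closing along y) at x = +5 to +20, firmly (60 N or more): it balances at x = -12.
- nose (a point): Front of the thermometer's lens, 86 mm along its x and 18 mm above its underside; same axes: x is where it looks. For a reading plate_mid must lie within 30 mm of this x axis both ways (y, z), 70 to 280 mm ahead, with the nose over 30 mm above the plate, still for 1 s (a downward slant of 25 to 45 degrees, from any side, does it).
- mat: Fixed blue mat, 150 x 150 x 3 mm, the thermometer's place. Origin at the centre of its underside. The thermometer is back when it lies flat on its side with its own origin over the mat.
- beaker1: Small clear glass beaker with white marks, standing on the hotplate, 48 mm diameter, 70 mm high, 3 mm wall, 70 g. Origin at the centre of its underside, z up. Thin glass: breaks if the fingers press it with over 90 N in all (both added: grip with 40 N or less) or meets the tray with over 30 N or 0.6 m/s (a 15 mm drop is safe). A used thing, to be cleared; always there.
- beaker2: Second small glass beaker, the same as beaker1, on the hotplate. Thin glass: breaks if the fingers press it with over 90 N in all (both added: grip with 40 N or less) or meets the tray with over 30 N or 0.6 m/s (a 15 mm drop is safe). A used thing, to be cleared; in some runs absent.
- jar: Small amber glass jar with black cap and white label, standing on the bench, 48 mm diameter, 78 mm high, 120 g. Origin at the centre of its underside, z up. Thin glass: breaks if the fingers press it with over 90 N in all (both added: grip with 40 N or less) or meets the tray with over 30 N or 0.6 m/s (a 15 mm drop is safe). A used thing, to be cleared; in some runs absent.
- spatula: Steel spatula lying flat, 140 mm long along its x: a handle 10 mm wide (y) and 9 mm high from x = -70 to +20 mm, then a flat blade 18 mm wide, 4 mm thick. Origin under its middle. Balance point near x = -5 mm. A used thing, to be cleared; always there.
- tweezers: Steel tweezers lying on their side (rigid, they do not close), 125 mm long along x, 10 mm high, from 9 mm (rear, -x) to about 20 mm wide (y, near x = +30 mm). Origin under the middle. A used thing, to be cleared; in some runs absent.
- syringe: Used plastic syringe lying flat, 120 mm long along x: barrel of 22 mm diameter from x = -25 to +55 mm, flange 42 mm wide (y) at x = -27 mm, plunger to x = -63 mm. Axis 11 mm above its underside; origin on its underside under the axis. Grip the barrel at x = 0 to +30 mm across y. A used thing, to be cleared; in some runs absent.
- tube: Used plastic centrifuge tube with orange cap, lying flat, 29 mm diameter, 110 mm long along x, cap at the -x end (x = -56 to -39 mm), cone at the +x end. Axis 14.5 mm above its underside; origin on its underside under the axis; the cap's flats keep it from rolling. A used thing, to be cleared; in some runs absent.
- petri: Closed clear plastic Petri dish, 60 mm diameter (lid 62), 16 mm high, lying flat. Origin at the centre of its underside. A used thing, to be cleared; in some runs absent.
- tray: Fixed grey glassware tray with a rubber liner, 240 (x) x 190 (y) mm outside, 50 mm high, walls 5 mm; the liner's top is 8 mm above the bench. Origin at the centre of its underside. It and the waste bin swap places from run to run. Glass belongs here, upright.
- waste: Fixed open yellow plastics waste bin, 220 (x) x 180 (y) mm outside (240 x 200 over the lip), 100 mm high, walls and floor 5 mm. Origin at the centre of its underside. A thing counts when its origin is within the walls and lower than 85 mm.
- cleaner: Fixed white ultrasonic cleaner, 210 deep (x) x 260 wide (y) x 145 mm high. Behind its control ledge (front, -x) the tank is open on top: 136 (x) x 216 (y) mm, with a wire basket in it. Origin at the centre of its underside.
- basket (a point): Centre of the basket's floor, 92 mm above the bench, 53 mm below the tank's rim; axes as the cleaner's. Solid floor 2 mm lower. Steel tools lie flat here: their origins within 67 mm in x and 107 mm in y of it and at most 35 mm above it.
- start_top (a point): Middle of the top of the cleaner's round green start button, 30 mm diameter, on the control ledge.
- start (a joint): Travel of the start button: 0 up, 0.006 m fully down (about 5 N), springs back. It counts as pressed beyond 0.004 m.
- wash_bottle: White wash bottle with yellow top, 64 mm diameter, 190 mm high; stays where it is. Origin under its centre.
- timer: Grey digital bench timer lying flat, 60 x 70 x 20 mm; stays where it is.

How it is judged:
By the outcome, as a careful person would: the job done as asked, in the order asked, and still so for the second after the job is handed in, with the robot touching nothing.
Of beaker2, jar, tweezers, syringe, tube, petri only 3 to 5 are there at a start; the rules pass over those that are not, and their reading is None.
At some moment in a run one of spatula, tweezers, syringe, tube, petri, thermometer may be knocked a few centimetres aside while the robot is not near it.
It also fails if it takes over 210 s, if anything falls off the work surface, if the arm or the gripper's body presses on something with over 40 N, if the wrist force passes 120 N, or if a joint passes its speed limit or range.

## Robot

A 6-joint arm with a two-finger parallel gripper is mounted at the origin on the work surface. World frame = base frame: x ahead of the robot, y to its left, z up, the work surface at z = 0. Lengths are in m, angles in rad, forces in N, time in s.
With the tool pointing down it reaches from about 0.35 to 0.775 m from the base axis. Payload 7.3 kg.
Tool frame: the origin (TCP) lies at the very end of the fingers, on their centre line; the grasp point (between the pads) lies 19 mm behind it; z points along the fingers, y is the line along which they close (so a half turn about z gives the same grasp; the last joint's range is limited). The gripper opens to 92 mm and grips with 3 to 60 N. Pads are 19 mm wide; open, the fingers measure 130 mm over their backs; the gripper's body (75 mm by 190 mm) begins 47 mm behind the grasp point.
Start: joints at [0.975, 0.342, 1.524, -0, 1.275, -0.146], TCP at [0.228, 0.473, 0.203] pointing down, gripper open.
Joint ranges: [-2.53, 2.53], [-0.77, 2.02], [0.04, 2.7], [-1, 4.14], [0.28, 2.66], [-3.11, 3.11]. Speed limits (rad/s): [2.57, 2.57, 3.14, 3.14, 3.14, 3.14].

## Interface

Orientations are given as [roll, pitch, yaw] about the fixed x, y, z axes, in that order (R = Rz(yaw) Ry(pitch) Rx(roll)).
In Python, from cell import telemetry, eyes, job gives the robot as it stands.
- The arm moves only by the tool apply_moves, never from a script. Its arguments are lists of equal length, an entry for each row: "delta_pos": the shift along the world's x, y, z each as a share of 0.4 m, from -1 to 1, a list of three; "dr": the turn, a rotation vector about the world's x, y, z each as a share of 0.5 rad, from -1 to 1, a list of three; "jaw": the opening, from 0 (shut) to 1 (fully open). A call has 1 to 8 rows; each row is the pose to reach, as a shift and turn from the pose commanded when the call began; what a row does not reach only later rows make up. A row lasts 1/12 s, in which the tool goes at most 41.7 mm and 7.16 degrees, less where a joint would pass 70% of its speed; a pose out of reach is approached as far as the arm can. A call with a number of a shift or a turn outside -1 to 1 is refused whole. A call with a gripper value outside its range is refused whole. The fingers move at their own pace and stop on an object; "force" is the grip in N (left out, the last holds). Time passes only in rows, so rows that repeat a pose let the fingers close. It gives the time, the measured TCP pose, the force, the opening and the grip force at its end, in the units of the state.
- telemetry.observe(): the state, without advancing time (a new reading comes with each control period).
- eyes.read_camera(name): name is "scene" or "top"; returns the picture (480x640x3 uint8, red, green, blue); there is no depth.
- eyes.camera_model(name): a dict with "vertical_fov" (degrees; the focal length in pixels is half the picture's height over the tangent of half this angle, whatever the lens; pixels are square), "cx", "cy" (the principal point, pixels), "k1" (the pictures are not rectified: a ray, as slopes to the right and down, at radius r is drawn at 1 + k1 r^2 times it, then the intrinsics apply), "rvec" (rotation vector, rad) and "tvec" (3), from world to camera coordinates, as OpenCV has them. Camera axes: x right, y down, z forward; pixel columns grow to the right and rows downward; lengths in m; the calibration is good to about 2 mm. A picture is of the moment at which its call begins. camera_model takes no time and is no camera call.
- job.hand_in(): hands the job in; it is judged then, once.
The state is a dict: "time": time; "qpos": joint angles; "qvel": joint speeds; "joint_efforts": joint torques, N m; "tool_pos": TCP position; "tool_rot": TCP orientation; "contact_force": force on the tool from outside, world axes, zero at the start; "torque": the same for the moment, N m; "opening": finger opening in m; "grip_force": force on a finger pad.
Only numpy, scipy, OpenCV 4.12 (cv2) and the standard library are available. Lean on these libraries where they do the work, as an engineer would, in place of code of your own. Each camera call takes 0.05 s, during which the arm holds its last target. There are 200 camera calls.

## Working session

There is one attempt and no reset: what is moved stays moved. The work goes in short steps, Python scripts to look and compute and a tool call to move; the robot and the scene stay as the last step left them, time stands still between calls to the robot, and variables do not carry over. Pictures are saved under pics/ and viewed, at most 14 in all, crops included, and the job is handed in when it is done.

Besides the shell and the picture viewer there is one more tool, called after "Call:" by a JSON object that holds its "op" and its "data". apply_moves: Moves the arm, as the interface text tells. Its arguments: {"type":"object","properties":{"delta_pos":{"type":"array"},"dr":{"type":"array"},"jaw":{"type":"array"},"force":{"type":"number"}},"required":["delta_pos","dr","jaw"]}

```bash
ls; mkdir -p pics; cat > h.py <<'E'
import numpy as np, cv2
from cell import telemetry, eyes, job
def model(n):
    m=eyes.camera_model(n); f=240/np.tan(np.radians(m["vertical_fov"])/2)
    return m,f,cv2.Rodrigues(np.array(m["rvec"],float))[0],np.array(m["tvec"],float).ravel()
def ray(n,u,v):
    m,f,R,t=model(n)
    K=np.array([[f,0,m["cx"]],[0,f,m["cy"]],[0,0,1]])
    p=cv2.undistortPoints(np.array([[[u,v]]],float),K,np.array([m["k1"],0,0,0.]))[0,0]
    return -R.T@t, R.T@np.array([p[0],p[1],1])
def at(n,u,v,z):
    o,d=ray(n,u,v); return o+d*(z-o[2])/d[2]
def proj(n,P):
    m,f,R,t=model(n); K=np.array([[f,0,m["cx"]],[0,f,m["cy"]],[0,0,1]])
    return cv2.projectPoints(np.array(P,float).reshape(-1,1,3),R,t,K,np.array([m["k1"],0,0,0.]))[0].reshape(-1,2)
def snap(n,name):
    im=eyes.read_camera(n); cv2.imwrite(f"pics/{name}.png",im[:,:,::-1]); return im
E
python3 - <<'E'
from h import *
for n in("top","scene"):
    snap(n,n+"0"); m=model(n); print(n,m[0],-m[2].T@m[3])
s=telemetry.observe(); print(s)
E
```

```text
pics
top {'vertical_fov': 57.63578980433841, 'cx': 322.2996375001735, 'cy': 237.68269416299702, 'k1': -0.0868823996073632, 'rvec': array([ 1.99908864, -2.19169285,  0.26786943]), 'tvec': array([0.02682296, 0.54589729, 1.04744335])} [0.27938054 0.0017198  1.14795664]
scene {'vertical_fov': 53.65642584969573, 'cx': 327.2670398192156, 'cy': 236.36329449715737, 'k1': -0.048042020137749476, 'rvec': array([ 1.60397517,  2.08220635, -0.76280491]), 'tvec': array([ 0.14712287, -0.32448915,  1.46273505])} [1.17713799 0.17784686 0.92154697]
{'time': 0.1, 'qpos': array([ 9.74979557e-01,  3.42674447e-01,  1.52490521e+00, -1.14196897e-05,
        1.27538657e+00, -1.45991443e-01]), 'qvel': array([ 0.00046427, -0.00116668, -0.00214554,  0.00021762, -0.00010586,
        0.0006543 ]), 'joint_efforts': array([ 2.07288984e-03, -4.32001269e+01, -2.44696140e+01,  7.20398873e-02,
        5.26024529e-02, -6.43196677e-05]), 'tool_pos': array([0.22803559, 0.472463  , 0.20230905]), 'tool_rot': array([-3.14023210e+00, -1.89015279e-04,  2.69177053e+00]), 'contact_force': array([-0.01303407, -0.11687071, -0.15075075]), 'torque': array([ 0.00840276, -0.06929053, -0.03141462]), 'grip_force': 0.0, 'opening': 0.09161178649982904}
```

View pics/top0.png

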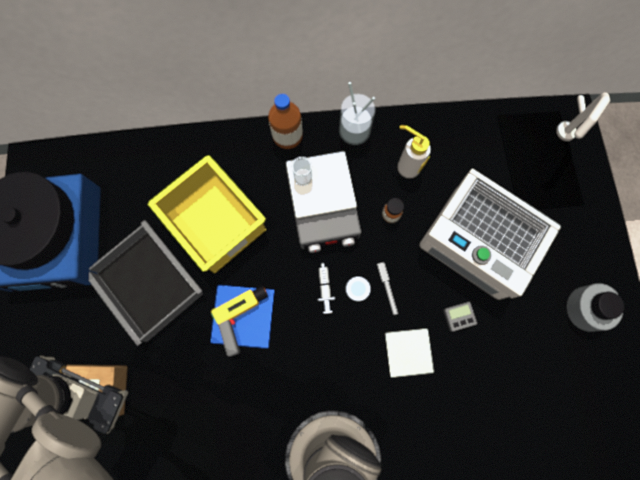

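View pics/scene0.png

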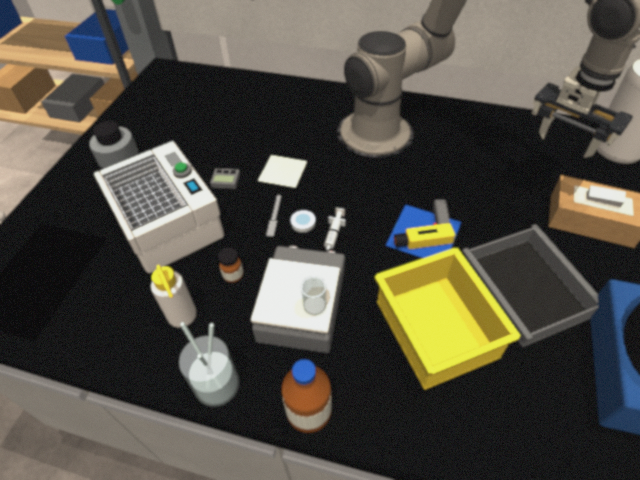

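The pictures show the thermometer on its mat at top (240,308), one beaker on the plate at (302,170), the jar at (393,210), syringe at (325,288), Petri dish at (358,289) and spatula at (388,288). The bin is at (207,214), the tray at (145,282) and the cleaner at (490,235), with its green button at (482,254). beaker2, tweezers and tube are absent.

```bash
cat >> h.py <<'E'
def comps(im,lo,hi,box=None,amin=30):
    hsv=cv2.cvtColor(im,cv2.COLOR_RGB2HSV); m=cv2.inRange(hsv,np.array(lo),np.array(hi))
    if box: k=np.zeros_like(m); x0,y0,x1,y1=box; k[y0:y1,x0:x1]=255; m&=k
    cs=cv2.findContours(m,cv2.RETR_EXTERNAL,cv2.CHAIN_APPROX_NONE)[0]
    return sorted([c for c in cs if cv2.contourArea(c)>amin],key=cv2.contourArea,reverse=True)
def world_rect(n,c,z):
    P=np.array([at(n,*p,z)[:2] for p in c.reshape(-1,2)],np.float32)
    (x,y),(w,h),a=cv2.minAreaRect(P); 
    if w<h: w,h,a=h,w,a+90
    return np.round([x,y,w,h,(a+90)%180-90],4)  # centre, long, short, long-axis angle deg
E
cat > m0.py <<'E'
from h import *
im=cv2.cvtColor(cv2.imread("pics/top0.png"),cv2.COLOR_BGR2RGB)
def rep(name,lo,hi,box,z,amin=30):
    for c in comps(im,lo,hi,box,amin): print(name,cv2.contourArea(c),c.reshape(-1,2).mean(0).round(1),world_rect("top",c,z))
rep("mat",(100,120,80),(125,255,255),(200,270,290,360),.003,100)
rep("thermo",(20,120,120),(35,255,255),(205,280,290,340),.039)
rep("bin",(20,100,60),(35,255,255),(140,140,280,280),.1,300)
rep("plate",(0,0,200),(180,40,255),(270,140,370,230),.1,200)
rep("syr",(0,0,110),(180,70,255),(310,255,341,325),.011,20)
rep("petri",(0,0,110),(180,90,255),(342,270,375,308),.016)
rep("spat",(0,0,90),(180,90,255),(376,258,402,320),.006)
rep("green",(45,100,60),(80,255,255),(460,235,510,275),.11)
rep("clean",(0,0,150),(180,60,255),(410,160,570,310),.145,300)
rep("jar",(0,0,20),(180,255,255),(375,190,412,228),.078)
rep("tray",(0,0,60),(180,60,255),(85,215,205,345),.05,50)
E
python3 m0.py
python3 - <<'E'
import cv2
im=cv2.imread("pics/top0.png")
a=cv2.resize(im[250:350,200:405],None,fx=3.8,fy=3.8,interpolation=cv2.INTER_CUBIC)
cv2.imwrite("pics/c1.png",a)
a=cv2.resize(im[140:310,275:565],None,fx=2.75,fy=2.75,interpolation=cv2.INTER_CUBIC)
cv2.imwrite("pics/c2.png",a)
E
```

```text
mat 1444.5 [257.2 320.9] [ 0.3676  0.1759  0.153   0.0999 -9.8938]
mat 391.0 [231.5 292.2] [ 4.43900e-01  2.26400e-01  1.16700e-01  4.99000e-02 -7.19659e+01]
mat 176.0 [215.4 333.1] [ 0.339   0.2722  0.0622  0.0313 -2.658 ]
thermo 674.0 [234.1 307.1] [ 3.92900e-01  2.14700e-01  1.16400e-01  4.25000e-02 -6.81309e+01]
bin 7762.5 [207.7 214.8] [ 0.6279  0.2601  0.263   0.2066 36.7165]
plate 3139.0 [318.3 182.5] [ 0.681  -0.0311  0.1548  0.1538  5.4908]
syr 350.0 [325.  289.9] [ 0.4245 -0.0227  0.1311  0.0415 -6.9917]
petri 457.0 [357.6 288.4] [ 0.4158 -0.1048  0.0629  0.0626 -5.9485]
spat 271.5 [387.6 287.5] [ 0.4098 -0.1837  0.1419  0.0216  9.5114]
green 102.5 [482.7 253.7] [ 4.59300e-01 -4.12100e-01  3.04000e-02  2.76000e-02  8.45497e+01]
clean 8686.5 [495.2 231.6] [ 0.5079 -0.4391  0.261   0.2114 49.3597]
jar 450.5 [393.2 209.6] [  0.6011  -0.2106   0.0742   0.055  -33.0448]
tray 1679.5 [137.8 286.3] [ 0.4792  0.4523  0.2546  0.2122 36.4313]
```

View pics/c1.png

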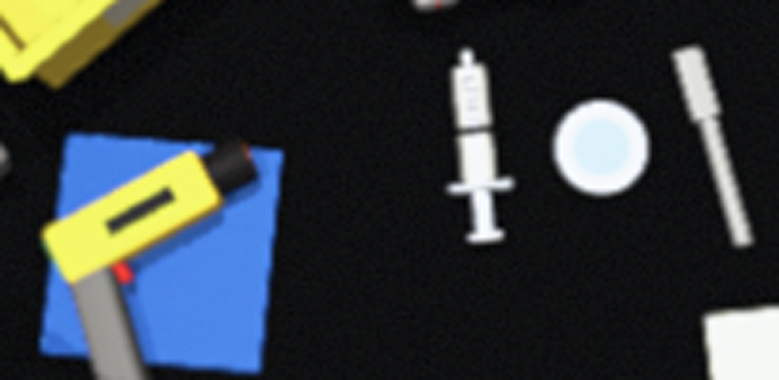

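View pics/c2.png

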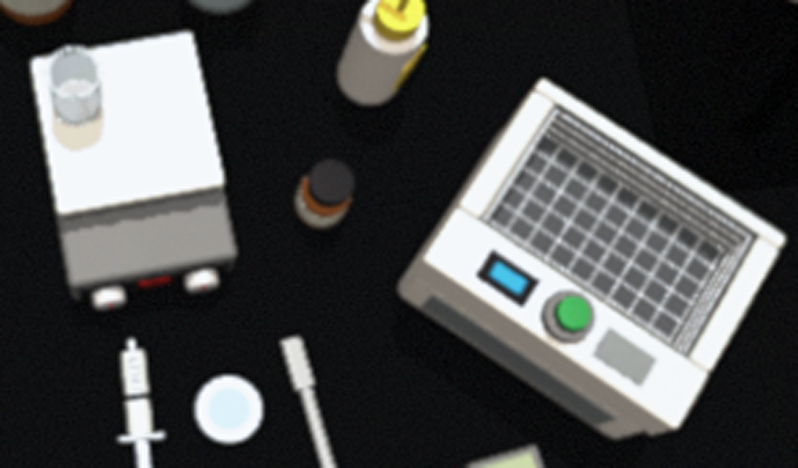

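```bash
cat > m1.py <<'E'
from h import *
from scipy.optimize import least_squares
def tri(a,b):
    o,d=ray("top",*a); p,e=ray("scene",*b)
    A=np.c_[d,-e]; s=np.linalg.lstsq(A,p-o,rcond=None)[0]; P,Q=o+d*s[0],p+e*s[1]; return ((P+Q)/2).round(4),np.linalg.norm(P-Q).round(4)
sc=cv2.cvtColor(cv2.imread("pics/scene0.png"),cv2.COLOR_BGR2RGB); tp=cv2.cvtColor(cv2.imread("pics/top0.png"),cv2.COLOR_BGR2RGB)
c=lambda im,b:cv2.minEnclosingCircle(comps(im,(45,100,60),(80,255,255),b)[0])[0]
print("button",tri(c(tp,(460,235,510,275)),c(sc,(160,150,200,185))))
f=lambda x,y:(x/2.75+275,y/2.75+140)
T=[at("top",*f(*p),.145)[:2] for p in((485,220),(680,350),(557,107),(755,237))]
print("tank",np.round(T,3).tolist(),np.mean(T,0))
g=lambda x,y:(x/3.8+200,y/3.8+250)
M=[at("top",*g(*p),.003)[:2] for p in((67,133),(283,150),(262,372),(42,352))]
print("mat",np.round(M,3).tolist(),np.mean(M,0))
print("beaker top",at("top",*f(76,72),.17),"base",at("top",*f(78,100),.1), "sc rim",at("scene",314,285,.17),"base",at("scene",315,304,.1))
print("jar cap",at("top",*f(332,180),.078),"base",at("top",*f(320,207),0),"sc",at("scene",229,256,.078))
# tray/bin rim corners, by eye
print("tray",np.round(np.mean([at("top",*p,.05)[:2] for p in((148,224),(201,292),(141,341),(89,277))],0),3))
B=[at("top",*p,.1)[:2] for p in((208,158),(265,216),(209,270),(150,206))]
print("bin",np.round(B,3).tolist(),np.mean(B,0))
print("nose",proj("top",[[.39+.373*.085,.2124-.928*.085,.02]]))
h=comps(tp,(0,0,90),(180,90,255),(376,258,402,320))[0]
E
python3 m1.py
```

```text
button (array([ 0.4503, -0.3927,  0.1605]), np.float64(0.0018))
tank [[0.542, -0.336], [0.411, -0.488], [0.641, -0.419], [0.505, -0.578]] [ 0.52469677 -0.45513387]
mat [[0.459, 0.263], [0.433, 0.113], [0.285, 0.138], [0.31, 0.286]] [0.37178429 0.20019323]
beaker top [0.70194465 0.00997791 0.17      ] base [0.70388986 0.01096095 0.1       ] sc rim [0.70076667 0.01269165 0.17      ] base [0.69994896 0.01195708 0.1       ]
jar cap [ 0.61122862 -0.21975063  0.078     ] base [ 0.60834064 -0.22006801  0.        ] sc [ 0.61571732 -0.21390651  0.078     ]
tray [0.474 0.443]
bin [[0.779, 0.256], [0.607, 0.115], [0.482, 0.261], [0.661, 0.409]] [0.63235556 0.26007144]
nose [[266.35051883 293.83624807]]
```

Call:
{"op": "apply_moves", "data": {"delta_pos": [[0.426,-0.678,-0.12],[0.426,-0.678,-0.12],[0.426,-0.678,-0.12],[0.426,-0.678,-0.12],[0.426,-0.678,-0.12],[0.426,-0.678,-0.12],[0.426,-0.678,-0.12],[0.426,-0.678,-0.12]], "dr": [[0,0,-1],[0,0,-1],[0,0,-1],[0,0,-1],[0,0,-1],[0,0,-1],[0,0,-1],[0,0,-1]], "jaw": [1,1,1,1,1,1,1,1]}}

```text
time: 0.77
tool_pos: [0.3994, 0.199, 0.1544]
tool_rot: [-3.141, 0.0, 2.191]
contact_force: [0.4, 0.3, 0.3]
opening: 0.0918
grip_force: 0.0
```

Call:
{"op": "apply_moves", "data": {"delta_pos": [[0,0,-0.15],[0,0,-0.15],[0,0,-0.15],[0,0,-0.15],[0,0,-0.15],[0,0,-0.15]], "dr": [[0,0,-0.476],[0,0,-0.476],[0,0,-0.476],[0,0,-0.476],[0,0,-0.476],[0,0,-0.476]], "jaw": [1,1,1,1,1,1]}}

```text
time: 1.27
tool_pos: [0.3995, 0.2023, 0.0964]
tool_rot: [3.139, 0.0, 1.957]
contact_force: [-0.1, -0.3, -0.5]
opening: 0.0918
grip_force: 0.0
```

Call:
{"op": "apply_moves", "data": {"delta_pos": [[-0.002,-0.002,-0.222],[-0.002,-0.002,-0.222],[-0.002,-0.002,-0.222],[-0.002,-0.002,-0.222],[-0.002,-0.002,-0.222],[-0.002,-0.002,-0.222]], "dr": [[0,0,0],[0,0,0],[0,0,0],[0,0,0],[0,0,0],[0,0,0]], "jaw": [1,1,1,1,1,1]}}

```text
time: 1.77
tool_pos: [0.3996, 0.2015, 0.0084]
tool_rot: [3.137, 0.0, 1.955]
contact_force: [0.4, -1.1, -0.5]
opening: 0.0916
grip_force: 0.0
```

Call:
{"op": "apply_moves", "data": {"delta_pos": [[0,0,0],[0,0,0],[0,0,0],[0,0,0],[0,0,0],[0,0,0],[0,0,0],[0,0,0]], "dr": [[0,0,0],[0,0,0],[0,0,0],[0,0,0],[0,0,0],[0,0,0],[0,0,0],[0,0,0]], "jaw": [0.3,0.3,0.3,0.3,0.3,0.3,0.3,0.3], "force": 60}}

```text
time: 2.43
tool_pos: [0.3981, 0.2009, 0.0061]
tool_rot: [3.141, 0.0, 1.954]
contact_force: [0.8, 0.2, -0.4]
opening: 0.0433
grip_force: 0.4
```

Call:
{"op": "apply_moves", "data": {"delta_pos": [[0,0,0.4],[0,0,0.4],[0,0,0.4],[0,0,0.4],[0,0,0.4],[0,0,0.4]], "dr": [[0,0,0],[0,0,0],[0,0,0],[0,0,0],[0,0,0],[0,0,0]], "jaw": [0.3,0.3,0.3,0.3,0.3,0.3]}}

```text
time: 2.93
tool_pos: [0.3986, 0.2011, 0.1674]
tool_rot: [3.138, 0.0, 1.954]
contact_force: [0.5, 0.5, -3.3]
opening: 0.0415
grip_force: 59.9
```

Call:
{"op": "apply_moves", "data": {"delta_pos": [[0.32,-0.26,0.23],[0.32,-0.26,0.23],[0.32,-0.26,0.23],[0.32,-0.26,0.23],[0.32,-0.26,0.23],[0.32,-0.26,0.23],[0.32,-0.26,0.23]], "dr": [[0,0,0.977],[0,0,0.977],[0,0,0.977],[0,0,0.977],[0,0,0.977],[0,0,0.977],[0,0,0.977]], "jaw": [0.3,0.3,0.3,0.3,0.3,0.3,0.3]}}

```text
time: 3.52
tool_pos: [0.5256, 0.096, 0.2556]
tool_rot: [-3.139, -0.003, 2.44]
contact_force: [-0.3, 0.3, -2.5]
opening: 0.0411
grip_force: 59.9
```

Call:
{"op": "apply_moves", "data": {"delta_pos": [[0,0,-0.095],[0,0,-0.095],[0,0,-0.095],[0,0,-0.095],[0,0,-0.095],[0,0,-0.095],[0,0,-0.095],[0,0,-0.095]], "dr": [[0.786,0.936,0],[0.786,0.936,0],[0.786,0.936,0],[0.786,0.936,0],[0.786,0.936,0],[0.786,0.936,0],[0.786,0.936,0],[0.786,0.936,0]], "jaw": [0.3,0.3,0.3,0.3,0.3,0.3,0.3,0.3]}}

```text
time: 4.18
tool_pos: [0.525, 0.0978, 0.2195]
tool_rot: [-3.14, -0.61, 2.442]
contact_force: [0.5, -0.2, -1.1]
opening: 0.0407
grip_force: 59.9
```

Call:
{"op": "apply_moves", "data": {"delta_pos": [[0,0,0],[0,0,0],[0,0,0],[0,0,0],[0,0,0],[0,0,0],[0,0,0],[0,0,0]], "dr": [[0,0,0],[0,0,0],[0,0,0],[0,0,0],[0,0,0],[0,0,0],[0,0,0],[0,0,0]], "jaw": [0.3,0.3,0.3,0.3,0.3,0.3,0.3,0.3]}}

```text
time: 4.85
tool_pos: [0.5259, 0.0968, 0.2201]
tool_rot: [-3.141, -0.611, 2.442]
contact_force: [-0.6, -0.6, -2.4]
opening: 0.0416
grip_force: 59.9
```

```bash
python3 - <<'E'
from h import *
s=telemetry.observe(); print(s["tool_pos"],s["tool_rot"],s["qpos"].round(2))
a=snap("scene","s1"); b=snap("top","t1")
cv2.imwrite("pics/v1.png",np.vstack([cv2.resize(x,None,fx=2,fy=2) for x in (a[180:330,180:500],b[130:280,180:500])])[:,:,::-1])
E
```

```text
[0.52586497 0.09677493 0.22011319] [-3.1411263  -0.61105002  2.44204043] [-0.16  0.66  1.12  0.32  1.89 -1.01]
```

View pics/v1.png

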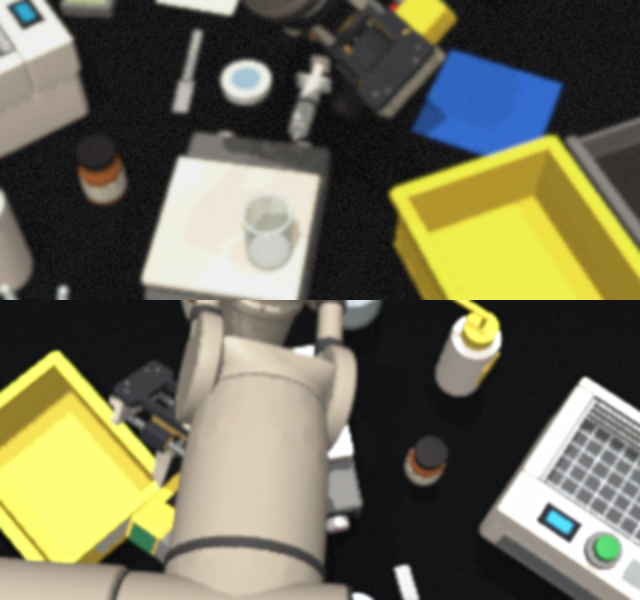

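```bash
python3 - <<'E'
from h import *
p=proj("scene",[[.5806,.0533,.1918],[.489,.130,.2755]]); print((p-[180,180])*2)
p=proj("top",[[.5806,.0533,.1918],[.489,.130,.2755]]); print((p-[180,130])*2+[0,300])
E
```

```text
[[ 3.39474464e+02  1.09254078e+02]
 [ 4.39193717e+02 -8.19261585e-02]]
[[215.27226154 465.91564734]
 [141.13648099 533.43957095]]
```

Call:
{"op": "apply_moves", "data": {"delta_pos": [[0,0,0],[0,0,0],[0,0,0],[0,0,0],[0,0,0],[0,0,0],[0,0,0],[0,0,0]], "dr": [[0,0,0],[0,0,0],[0,0,0],[0,0,0],[0,0,0],[0,0,0],[0,0,0],[0,0,0]], "jaw": [0.3,0.3,0.3,0.3,0.3,0.3,0.3,0.3]}}

```text
time: 5.62
tool_pos: [0.5259, 0.0968, 0.2201]
tool_rot: [-3.141, -0.611, 2.442]
contact_force: [0.3, -0.0, -2.5]
opening: 0.0408
grip_force: 59.9
```

Call:
{"op": "apply_moves", "data": {"delta_pos": [[0,0,0],[0,0,0],[0,0,0],[0,0,0],[0,0,0],[0,0,0],[0,0,0],[0,0,0]], "dr": [[0,0,0],[0,0,0],[0,0,0],[0,0,0],[0,0,0],[0,0,0],[0,0,0],[0,0,0]], "jaw": [0.3,0.3,0.3,0.3,0.3,0.3,0.3,0.3]}}

```text
time: 6.28
tool_pos: [0.5259, 0.0968, 0.2201]
tool_rot: [-3.141, -0.611, 2.442]
contact_force: [0.5, -0.2, -2.8]
opening: 0.0412
grip_force: 59.9
```

Call:
{"op": "apply_moves", "data": {"delta_pos": [[0,0,0.095],[0,0,0.095],[0,0,0.095],[0,0,0.095],[0,0,0.095],[0,0,0.095],[0,0,0.095],[0,0,0.095]], "dr": [[-0.786,-0.936,0],[-0.786,-0.936,0],[-0.786,-0.936,0],[-0.786,-0.936,0],[-0.786,-0.936,0],[-0.786,-0.936,0],[-0.786,-0.936,0],[-0.786,-0.936,0]], "jaw": [0.3,0.3,0.3,0.3,0.3,0.3,0.3,0.3]}}

```text
time: 6.95
tool_pos: [0.5259, 0.0968, 0.2581]
tool_rot: [-3.142, -0.002, 2.442]
contact_force: [0.5, 0.2, -3.4]
opening: 0.0412
grip_force: 59.9
```

Call:
{"op": "apply_moves", "data": {"delta_pos": [[-0.32,0.26,-0.23],[-0.32,0.26,-0.23],[-0.32,0.26,-0.23],[-0.32,0.26,-0.23],[-0.32,0.26,-0.23],[-0.32,0.26,-0.23],[-0.32,0.26,-0.23],[-0.32,0.26,-0.23]], "dr": [[0,0,-0.977],[0,0,-0.977],[0,0,-0.977],[0,0,-0.977],[0,0,-0.977],[0,0,-0.977],[0,0,-0.977],[0,0,-0.977]], "jaw": [0.3,0.3,0.3,0.3,0.3,0.3,0.3,0.3]}}

```text
time: 7.62
tool_pos: [0.3996, 0.2003, 0.1663]
tool_rot: [3.141, -0.0, 1.953]
contact_force: [0.5, 0.0, -1.9]
opening: 0.0411
grip_force: 59.9
```

Call:
{"op": "apply_moves", "data": {"delta_pos": [[0,0,-0.08],[0,0,-0.16],[0,0,-0.24],[0,0,-0.32],[0,0,-0.36],[0,0,-0.36],[0,0,-0.36]], "dr": [[0,0,0],[0,0,0],[0,0,0],[0,0,0],[0,0,0],[0,0,0],[0,0,0]], "jaw": [0.3,0.3,0.3,0.3,0.3,0.3,0.3]}}

```text
time: 8.2
tool_pos: [0.3992, 0.2001, 0.022]
tool_rot: [-3.141, -0.0, 1.952]
contact_force: [0.2, 1.2, -1.3]
opening: 0.041
grip_force: 59.9
```

Call:
{"op": "apply_moves", "data": {"delta_pos": [[0,0,-0.01],[0,0,-0.02],[0,0,-0.03],[0,0,-0.037],[0,0,-0.037],[0,0,-0.037]], "dr": [[0,0,0],[0,0,0],[0,0,0],[0,0,0],[0,0,0],[0,0,0]], "jaw": [0.3,0.3,0.3,0.3,0.3,0.3]}}

```text
time: 8.7
tool_pos: [0.3979, 0.2009, 0.0075]
tool_rot: [3.141, 0.0, 1.954]
contact_force: [0.5, 0.0, -2.6]
opening: 0.0409
grip_force: 59.9
```

Call:
{"op": "apply_moves", "data": {"delta_pos": [[0,0,0],[0,0,0],[0,0,0],[0,0,0],[0,0,0],[0,0,0],[0,0,0],[0,0,0]], "dr": [[0,0,0],[0,0,0],[0,0,0],[0,0,0],[0,0,0],[0,0,0],[0,0,0],[0,0,0]], "jaw": [0.9,0.9,0.9,0.9,0.9,0.9,0.9,0.9]}}

```text
time: 9.37
tool_pos: [0.3979, 0.2008, 0.0073]
tool_rot: [3.142, 0.0, 1.954]
contact_force: [0.5, -0.5, -0.0]
opening: 0.0822
grip_force: 0.0
```

Call:
{"op": "apply_moves", "data": {"delta_pos": [[0,0,0.4],[0,0,0.4],[0,0,0.4],[0,0,0.4],[0,0,0.4],[0,0,0.4],[0,0,0.4]], "dr": [[0,0,0],[0,0,0],[0,0,0],[0,0,0],[0,0,0],[0,0,0],[0,0,0]], "jaw": [0.9,0.9,0.9,0.9,0.9,0.9,0.9]}}

```text
time: 9.95
tool_pos: [0.3972, 0.2006, 0.1668]
tool_rot: [-3.141, -0.0, 1.954]
contact_force: [-0.2, -0.1, -0.4]
opening: 0.0827
grip_force: 0.0
```

```bash
cat > m2.py <<'E'
from h import *
import sys
im=snap("top",sys.argv[1])
def rep(name,lo,hi,box,z,amin=30):
    for c in comps(im,lo,hi,box,amin): print(name,cv2.contourArea(c),c.reshape(-1,2).mean(0).round(1),world_rect("top",c,z))
rep("thermo",(20,120,120),(35,255,255),(205,280,290,340),.039)
rep("syr",(0,0,110),(180,70,255),(310,255,341,325),.011,20)
rep("petri",(0,0,110),(180,90,255),(342,270,375,308),.016)
rep("spat",(0,0,90),(180,90,255),(376,258,402,320),.006)
s=telemetry.observe(); print(s["time"],s["tool_pos"],s["tool_rot"][2])
E
python3 m2.py t2
```

```text
thermo 214.0 [247.5 300.6] [ 4.04800e-01  1.80100e-01  4.29000e-02  4.18000e-02 -6.70519e+01]
syr 350.0 [325.  289.9] [ 0.4245 -0.0227  0.1311  0.0415 -6.9917]
petri 458.0 [357.6 288.4] [ 4.15800e-01 -1.04700e-01  6.28000e-02  6.27000e-02  8.46196e+01]
spat 274.5 [387.6 287.5] [ 0.4098 -0.1837  0.1419  0.0216  9.5114]
10.0 [0.39688927 0.20051939 0.16613229] 1.9538017457217385
```

```bash
python3 - <<'E'
from h import *
im=cv2.cvtColor(cv2.imread("pics/top0.png"),cv2.COLOR_BGR2RGB)
for n,lo,box,z in(("syr",(0,0,110),(310,255,341,325),.012),("spat",(0,0,90),(376,258,402,320),.006)):
    hs=cv2.cvtColor(im,cv2.COLOR_RGB2HSV); m=cv2.inRange(hs,np.array(lo),np.array((180,90,255))); x0,y0,x1,y1=box
    v,u=np.nonzero(m[y0:y1,x0:x1]); P=np.array([at("top",a+x0,b+y0,z)[:2] for a,b in zip(u,v)],np.float32)
    vx,vy,cx,cy=cv2.fitLine(P,cv2.DIST_HUBER,0,.01,.01).ravel(); d=np.array([vx,vy]); d*=np.sign(vx); q=np.array([cx,cy])
    s=(P-q)@d; w=(P-q)@[-d[1],d[0]]
    print(n,"heading",np.degrees(np.arctan2(d[1],d[0])),"ends",q+d*s.min(),q+d*s.max())
    for k in np.arange(s.min(),s.max(),.006):
        i=(s>=k)&(s<k+.006); print(round(k-s.min(),3),w[i].min().round(3),w[i].max().round(3))
E
```

```text
syr heading 0.6470133 ends [ 0.35860887 -0.01950857] [ 0.49089068 -0.01801471]
0.0 -0.012 0.011
0.006 -0.01 0.008
0.012 -0.006 0.005
0.018 -0.006 0.007
0.024 -0.007 0.006
0.03 -0.018 0.018
0.036 -0.021 0.021
0.042 -0.011 0.012
0.048 -0.01 0.012
0.054 -0.01 0.011
0.06 -0.011 0.01
0.066 -0.011 0.01
0.072 -0.009 0.009
0.078 -0.01 0.011
0.084 -0.011 0.011
0.09 -0.011 0.01
0.096 -0.012 0.012
0.102 -0.01 0.011
0.108 -0.011 0.011
0.114 -0.011 0.01
0.12 -0.009 0.007
0.126 -0.004 0.004
0.132 -0.002 0.001
spat heading 9.3559475 ends [ 0.33978936 -0.19511805] [ 0.47978172 -0.17205304]
0.0 -0.006 0.005
0.006 -0.006 0.006
0.012 -0.006 0.006
0.018 -0.006 0.007
0.024 -0.005 0.006
0.03 -0.006 0.005
0.036 -0.006 0.006
0.042 -0.005 0.006
0.048 -0.006 0.005
0.054 -0.005 0.006
0.06 -0.006 0.005
0.066 -0.007 0.006
0.072 -0.005 0.006
0.078 -0.006 0.005
0.084 -0.006 0.006
0.09 -0.011 0.009
0.096 -0.01 0.01
0.102 -0.011 0.011
0.108 -0.01 0.01
0.114 -0.009 0.01
0.12 -0.011 0.011
0.126 -0.01 0.01
0.132 -0.009 0.01
0.138 -0.008 0.009
```

Call:
{"op": "apply_moves", "data": {"delta_pos": [[0.0925,-0.548,-0.1],[0.0925,-0.548,-0.1],[0.0925,-0.548,-0.1],[0.0925,-0.548,-0.1],[0.0925,-0.548,-0.1],[0.0925,-0.548,-0.1]], "dr": [[0,0,1],[0,0,1],[0,0,1],[0,0,1],[0,0,1],[0,0,1]], "jaw": [0.43,0.43,0.43,0.43,0.43,0.43]}}

```text
time: 10.5
tool_pos: [0.433, -0.0157, 0.1262]
tool_rot: [-3.14, -0.003, 2.459]
contact_force: [1.9, 0.9, -0.2]
opening: 0.0474
grip_force: 0.0
```

Call:
{"op": "apply_moves", "data": {"delta_pos": [[0,0,-0.1],[0,0,-0.1],[0,0,-0.1],[0,0,-0.1],[0,0,-0.1],[0,0,-0.1]], "dr": [[0,0,1],[0,0,1],[0,0,1],[0,0,1],[0,0,1],[0,0,1]], "jaw": [0.43,0.43,0.43,0.43,0.43,0.43]}}

```text
time: 11.0
tool_pos: [0.4333, -0.0142, 0.0869]
tool_rot: [3.141, -0.003, 2.95]
contact_force: [-0.6, -0.6, 0.2]
opening: 0.0395
grip_force: 0.0
```

Call:
{"op": "apply_moves", "data": {"delta_pos": [[0,0,-0.05],[0,0,-0.05],[0,0,-0.05],[0,0,-0.05],[0,0,-0.05],[0,0,-0.05]], "dr": [[0,0,0.396],[0,0,0.396],[0,0,0.396],[0,0,0.396],[0,0,0.396],[0,0,0.396]], "jaw": [0.43,0.43,0.43,0.43,0.43,0.43]}}

```text
time: 11.5
tool_pos: [0.4345, -0.0144, 0.0684]
tool_rot: [-3.142, 0.001, -3.134]
contact_force: [0.4, 0.3, 1.1]
opening: 0.0395
grip_force: 0.0
```

```bash
python3 m2.py t3
```

```text
thermo 678.5 [234.7 307.7] [ 3.91000e-01  2.13900e-01  1.16900e-01  4.31000e-02 -6.88157e+01]
syr 1051.5 [324.9 306.4] [ 0.3793 -0.0151  0.0955  0.0784 -5.277 ]
syr 548.5 [325.5 264.2] [ 4.85100e-01 -2.50000e-02  7.98000e-02  5.37000e-02  8.47231e+01]
syr 23.0 [336.3 282.8] [ 4.36300e-01 -4.80000e-02  2.53000e-02  1.16000e-02 -8.71323e+01]
petri 585.0 [353.1 290.5] [ 0.4124 -0.0992  0.0915  0.073  -5.8323]
spat 270.5 [387.6 287.5] [ 0.4098 -0.1837  0.1419  0.0216  9.5114]
11.55 [ 0.43444947 -0.01435286  0.06838096] -3.133290474042025
```

Call:
{"op": "apply_moves", "data": {"delta_pos": [[0,-0.011,-0.163],[0,-0.011,-0.163],[0,-0.011,-0.163],[0,-0.011,-0.163],[0,-0.011,-0.163]], "dr": [[0,0,0],[0,0,0],[0,0,0],[0,0,0],[0,0,0]], "jaw": [0.43,0.43,0.43,0.43,0.43]}}

```text
time: 11.97
tool_pos: [0.435, -0.0189, 0.004]
tool_rot: [-3.141, 0.001, -3.132]
contact_force: [-0.2, 0.3, 0.2]
opening: 0.0394
grip_force: 0.0
```

Call:
{"op": "apply_moves", "data": {"delta_pos": [[0,0,0],[0,0,0],[0,0,0],[0,0,0],[0,0,0],[0,0,0]], "dr": [[0,0,0],[0,0,0],[0,0,0],[0,0,0],[0,0,0],[0,0,0]], "jaw": [0.1,0.1,0.1,0.1,0.1,0.1], "force": 25}}

```text
time: 12.47
tool_pos: [0.4343, -0.0188, 0.0031]
tool_rot: [3.142, 0.0, -3.131]
contact_force: [0.3, -0.1, 0.8]
opening: 0.0099
grip_force: 0.0
```

Call:
{"op": "apply_moves", "data": {"delta_pos": [[0,0,0.5],[0,0,0.5],[0,0,0.5],[0,0,0.5],[0,0,0.5],[0,0,0.5]], "dr": [[0,0,0],[0,0,0],[0,0,0],[0,0,0],[0,0,0],[0,0,0]], "jaw": [0.1,0.1,0.1,0.1,0.1,0.1]}}

```text
time: 12.97
tool_pos: [0.4376, -0.0194, 0.2095]
tool_rot: [-3.139, 0.012, -3.131]
contact_force: [0.0, 0.0, 0.6]
opening: 0.0091
grip_force: 0.0
```

```bash
python3 - <<'E'
from h import *
a=snap("scene","s4"); b=snap("top","t4")
cv2.imwrite("pics/v4.png",np.vstack([cv2.resize(x,None,fx=2,fy=2) for x in (a[130:280,180:500],b[210:360,180:500])])[:,:,::-1])
E
```

```text
(no output)
```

View pics/v4.png

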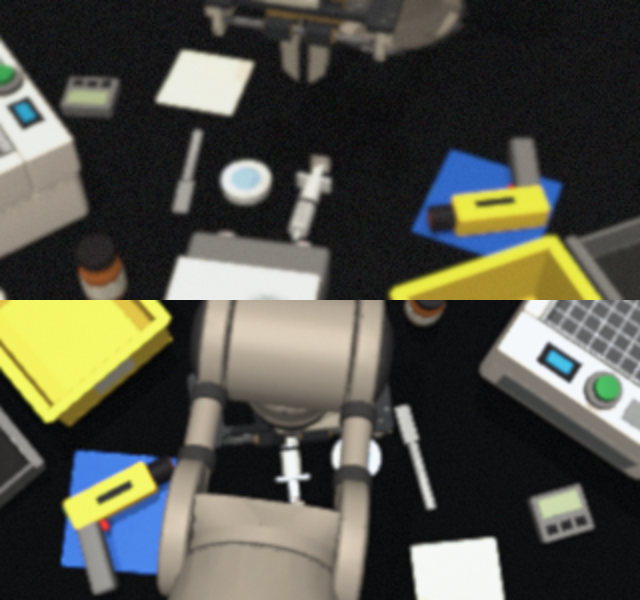

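```bash
python3 - <<'E'
from h import *
for n in("scene0","s1","s4"):
    im=cv2.cvtColor(cv2.imread(f"pics/{n}.png"),cv2.COLOR_BGR2RGB)
    for c in comps(im,(0,0,110),(180,70,255),(322,203,348,252),20): print(n,cv2.boundingRect(c),world_rect("scene",c,.011))
print(at("scene",337.5,220,.012),at("scene",328.5,247.5,.01),proj("scene",[[.434,-.0188,.011]]))
s=telemetry.observe(); print(s["opening"],s["tool_pos"])
E
```

```text
scene0 (325, 208, 21, 44) [ 0.4229 -0.0173  0.1452  0.0444  9.464 ]
s1 (329, 208, 16, 22) [ 0.3881 -0.0232  0.0724  0.0385 14.9368]
s1 (325, 231, 12, 19) [ 0.461  -0.0217  0.0599  0.0225  0.0352]
s4 (325, 208, 21, 44) [ 0.4231 -0.0172  0.1452  0.0425  7.8708]
[ 0.39393558 -0.01898381  0.012     ] [ 0.48482477 -0.01855927  0.01      ] [[333.63307062 231.84303334]]
0.009455946448624106 [ 0.43470421 -0.01883998  0.20400272]
```

Call:
{"op": "apply_moves", "data": {"delta_pos": [[0,0,-0.25],[0,0,-0.25],[0,0,-0.25],[0,0,-0.495],[0,0,-0.495],[0,0,-0.495],[0,0,-0.495],[0,0,-0.495]], "dr": [[0,0,0],[0,0,0],[0,0,0],[0,0,0],[0,0,0],[0,0,0],[0,0,0],[0,0,0]], "jaw": [0.55,0.55,0.55,0.55,0.55,0.55,0.55,0.55]}}

```text
time: 13.73
tool_pos: [0.4326, -0.0184, 0.0035]
tool_rot: [3.14, -0.005, -3.131]
contact_force: [0.2, 0.1, 1.1]
opening: 0.0502
grip_force: 0.0
```

Call:
{"op": "apply_moves", "data": {"delta_pos": [[0,0,0],[0,0,0],[0,0,0],[0,0,0],[0,0,0]], "dr": [[0,0,0],[0,0,0],[0,0,0],[0,0,0],[0,0,0]], "jaw": [0.18,0.18,0.18,0.18,0.18], "force": 15}}

```text
time: 14.15
tool_pos: [0.4347, -0.0188, 0.0056]
tool_rot: [-3.141, 0.002, -3.131]
contact_force: [-0.1, 0.0, 0.3]
opening: 0.0218
grip_force: 0.0
```

```bash
python3 - <<'E'
from h import *
s=telemetry.observe(); print(s["opening"],s["grip_force"],s["tool_pos"])
a=snap("scene","s5")
cv2.imwrite("pics/v5.png",cv2.resize(a[150:270,270:430],None,fx=4,fy=4,interpolation=cv2.INTER_CUBIC)[:,:,::-1])
E
```

```text
0.02175419090331436 0.0 [ 0.43469937 -0.0188443   0.00563623]
```

View pics/v5.png

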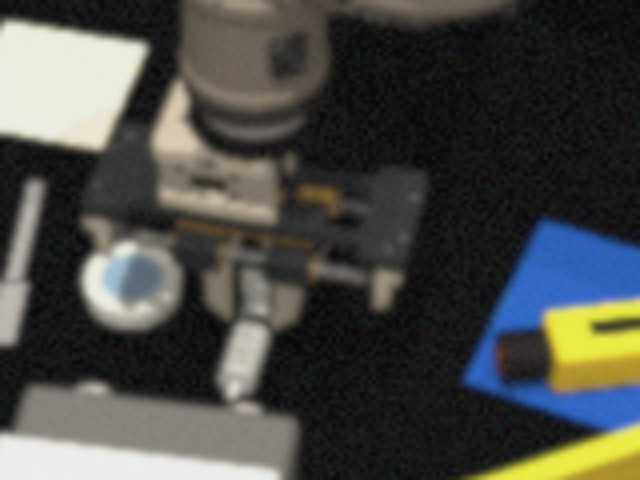

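The fingers straddle the syringe barrel correctly (crop 255,300). I'll keep closing in small steps and watch the opening.

Call:
{"op": "apply_moves", "data": {"delta_pos": [[0,0,0],[0,0,0],[0,0,0],[0,0,0]], "dr": [[0,0,0],[0,0,0],[0,0,0],[0,0,0]], "jaw": [0.18,0.18,0.18,0.18], "force": 15}}

```text
time: 14.53
tool_pos: [0.4342, -0.0188, 0.0049]
tool_rot: [3.142, -0.0, -3.131]
contact_force: [0.2, -0.6, 0.4]
opening: 0.0168
grip_force: 0.0
```

Call:
{"op": "apply_moves", "data": {"delta_pos": [[0,0,0.03],[0,0,0.06],[0,0,0.1],[0,0,0.1]], "dr": [[0,0,0],[0,0,0],[0,0,0],[0,0,0]], "jaw": [0.18,0.18,0.18,0.18]}}

```text
time: 14.87
tool_pos: [0.4357, -0.0191, 0.0469]
tool_rot: [-3.141, 0.004, -3.131]
contact_force: [0.4, -0.3, 0.3]
opening: 0.0165
grip_force: 0.0
```

```bash
python3 - <<'E'
from h import *
s=telemetry.observe(); print(s["opening"],s["grip_force"],s["tool_pos"])
a=snap("scene","s6")
cv2.imwrite("pics/v6.png",cv2.resize(a[150:270,270:430],None,fx=4,fy=4,interpolation=cv2.INTER_CUBIC)[:,:,::-1])
E
```

```text
0.01649095406474594 0.0 [ 0.4357335  -0.01905675  0.04686166]
```

View pics/v6.png

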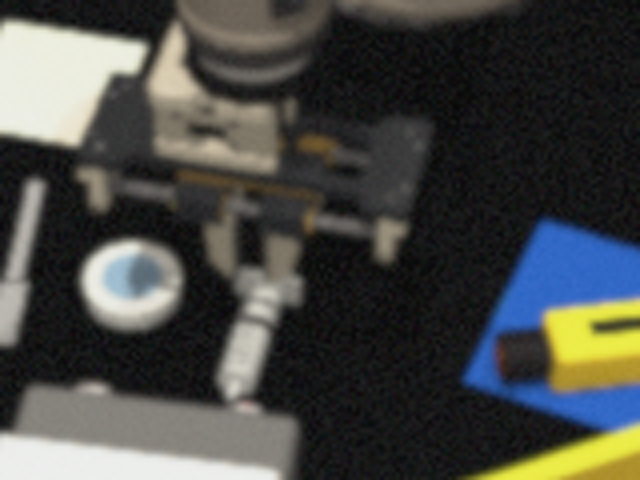

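Call:
{"op": "apply_moves", "data": {"delta_pos": [[0,0,0],[0,0,0],[0,0,0],[0,0,0],[0,0,-0.11],[0,0,-0.11],[0,0,-0.11],[0,0,-0.11]], "dr": [[0,0,0],[0,0,0],[0,0,0],[0,0,0],[0,0,0],[0,0,0],[0,0,0],[0,0,0]], "jaw": [0.5,0.5,0.5,0.5,0.5,0.5,0.5,0.5]}}

```text
time: 15.58
tool_pos: [0.434, -0.0187, 0.0013]
tool_rot: [3.141, -0.001, -3.131]
contact_force: [0.1, -0.0, -0.2]
opening: 0.0459
grip_force: 0.0
```

Call:
{"op": "apply_moves", "data": {"delta_pos": [[0,0,-0.006],[0,0,-0.006],[0,0,-0.006]], "dr": [[0,0,0],[0,0,0],[0,0,0]], "jaw": [0.5,0.5,0.5]}}

```text
time: 15.83
tool_pos: [0.4349, -0.0189, -0.0004]
tool_rot: [-3.141, 0.002, -3.131]
contact_force: [-0.6, -0.1, -0.2]
opening: 0.0457
grip_force: 0.0
```

Call:
{"op": "apply_moves", "data": {"delta_pos": [[0,0,-0.004],[0,0,-0.004],[0,0,-0.004]], "dr": [[0,0,0],[0,0,0],[0,0,0]], "jaw": [0.5,0.5,0.5]}}

```text
time: 16.08
tool_pos: [0.4343, -0.0188, -0.0029]
tool_rot: [-3.142, 0.0, -3.131]
contact_force: [0.1, -0.4, -0.4]
opening: 0.046
grip_force: 0.0
```

```bash
python3 - <<'E'
from h import *
a=cv2.cvtColor(cv2.imread("pics/s6.png"),cv2.COLOR_BGR2RGB)
# syringe outline in scene0 vs s6: has it been displaced by the closing?
for n in("scene0","s4","s6"):
    im=cv2.cvtColor(cv2.imread(f"pics/{n}.png"),cv2.COLOR_BGR2RGB)
    print(n,[ (cv2.boundingRect(c)) for c in comps(im,(0,0,110),(180,70,255),(315,220,350,254),20)])
s=telemetry.observe(); print(s["tool_pos"],s["contact_force"],s["opening"])
E
```

```text
scene0 [(315, 220, 31, 34)]
s4 [(315, 220, 31, 34)]
s6 [(315, 220, 30, 34)]
[ 0.43429858 -0.01875686 -0.0028713 ] [ 0.0931513  -0.36978756 -0.39861357] 0.04598662165424037
```

The TCP reads below the bench with no contact, so the reported height is off. I'll probe down for the bench.

Call:
{"op": "apply_moves", "data": {"delta_pos": [[0,0,-0.007],[0,0,-0.007],[0,0,-0.007]], "dr": [[0,0,0],[0,0,0],[0,0,0]], "jaw": [0.5,0.5,0.5]}}

```text
time: 16.33
tool_pos: [0.4341, -0.0187, -0.0061]
tool_rot: [3.141, -0.0, -3.131]
contact_force: [0.2, -0.6, 0.6]
opening: 0.0458
grip_force: 0.0
```

Call:
{"op": "apply_moves", "data": {"delta_pos": [[0,0,-0.007],[0,0,-0.007],[0,0,-0.007]], "dr": [[0,0,0],[0,0,0],[0,0,0]], "jaw": [0.5,0.5,0.5]}}

```text
time: 16.58
tool_pos: [0.434, -0.0187, -0.0089]
tool_rot: [3.141, -0.0, -3.131]
contact_force: [-0.6, -0.1, 0.4]
opening: 0.0458
grip_force: 0.0
```

Call:
{"op": "apply_moves", "data": {"delta_pos": [[0,0,-0.006],[0,0,-0.006],[0,0,-0.006]], "dr": [[0,0,0],[0,0,0],[0,0,0]], "jaw": [0.5,0.5,0.5]}}

```text
time: 16.83
tool_pos: [0.4341, -0.0187, -0.0113]
tool_rot: [3.141, -0.0, -3.131]
contact_force: [-0.6, -0.1, -0.3]
opening: 0.0458
grip_force: 0.0
```

Call:
{"op": "apply_moves", "data": {"delta_pos": [[0,0,-0.005],[0,0,-0.005],[0,0,-0.005]], "dr": [[0,0,0],[0,0,0],[0,0,0]], "jaw": [0.5,0.5,0.5]}}

```text
time: 17.08
tool_pos: [0.4341, -0.0187, -0.0132]
tool_rot: [3.141, -0.0, -3.131]
contact_force: [0.2, -0.0, -0.2]
opening: 0.0457
grip_force: 0.0
```

Call:
{"op": "apply_moves", "data": {"delta_pos": [[0,0,-0.005],[0,0,-0.005],[0,0,-0.005]], "dr": [[0,0,0],[0,0,0],[0,0,0]], "jaw": [0.5,0.5,0.5]}}

```text
time: 17.33
tool_pos: [0.4341, -0.0187, -0.0152]
tool_rot: [3.141, -0.0, -3.131]
contact_force: [-0.1, -0.8, 0.3]
opening: 0.0462
grip_force: 0.0
```

Call:
{"op": "apply_moves", "data": {"delta_pos": [[0,0,-0.004],[0,0,-0.004],[0,0,-0.004]], "dr": [[0,0,0],[0,0,0],[0,0,0]], "jaw": [0.5,0.5,0.5]}}

```text
time: 17.58
tool_pos: [0.4341, -0.0187, -0.0168]
tool_rot: [3.141, -0.0, -3.131]
contact_force: [0.1, -0.5, -0.8]
opening: 0.0459
grip_force: 0.0
```

```bash
python3 - <<'E'
from h import *
s=telemetry.observe(); print(s["tool_pos"],s["contact_force"],s["opening"])
a=snap("scene","s7")
cv2.imwrite("pics/v7.png",cv2.resize(a[150:270,270:430],None,fx=4,fy=4,interpolation=cv2.INTER_CUBIC)[:,:,::-1])
E
```

```text
[ 0.43414305 -0.01874376 -0.01679055] [ 0.12854278 -0.5234468  -0.82579926] 0.04586830076132413
```

View pics/v7.png

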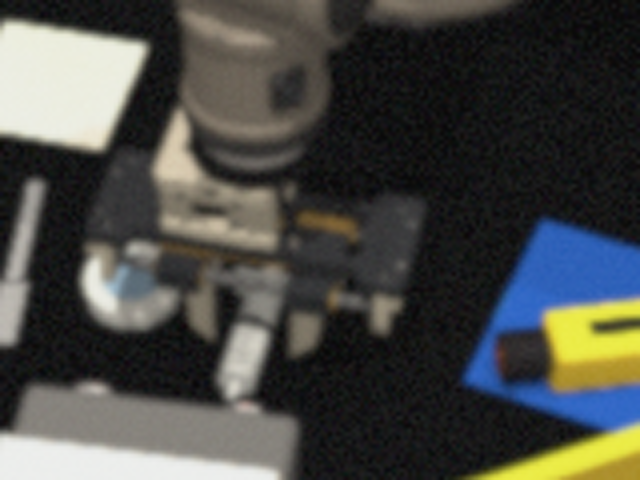

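Call:
{"op": "apply_moves", "data": {"delta_pos": [[0,0,0],[0,0,0],[0,0,0],[0,0,0],[0,0,0],[0,0,0],[0,0,0],[0,0,0]], "dr": [[0,0,0],[0,0,0],[0,0,0],[0,0,0],[0,0,0],[0,0,0],[0,0,0],[0,0,0]], "jaw": [0.1,0.1,0.1,0.1,0.1,0.1,0.1,0.1], "force": 25}}

```text
time: 18.3
tool_pos: [0.4342, -0.0188, -0.0167]
tool_rot: [3.142, 0.0, -3.131]
contact_force: [-0.3, 0.6, 0.2]
opening: 0.0215
grip_force: 25.0
```

```bash
python3 - <<'E'
from h import *
for z in(0,.004,.008): print(at("scene",345,238.5,z),at("scene",321,235,z))
E
```

```text
[0.43909373 0.01197336 0.        ] [ 4.43073956e-01 -4.94813578e-02 -1.11022302e-16]
[0.44229723 0.01269334 0.004     ] [ 0.44626018 -0.04849463  0.004     ]
[0.44550073 0.01341331 0.008     ] [ 0.44944641 -0.04750791  0.008     ]
```

Call:
{"op": "apply_moves", "data": {"delta_pos": [[0,0,0.44],[0,0,0.44],[0,0,0.44],[0,0,0.44],[0,0,0.44],[0,0,0.44]], "dr": [[0,0,0],[0,0,0],[0,0,0],[0,0,0],[0,0,0],[0,0,0]], "jaw": [0.1,0.1,0.1,0.1,0.1,0.1]}}

```text
time: 18.8
tool_pos: [0.4362, -0.0191, 0.1625]
tool_rot: [-3.14, 0.007, -3.131]
contact_force: [0.9, 0.3, 0.2]
opening: 0.0212
grip_force: 25.0
```

Call:
{"op": "apply_moves", "data": {"delta_pos": [[0.49,0.69,0],[0.49,0.69,0],[0.49,0.69,0],[0.49,0.69,0],[0.49,0.69,0],[0.49,0.69,0],[0.49,0.69,0],[0.49,0.69,0]], "dr": [[0,0,0],[0,0,0],[0,0,0],[0,0,0],[0,0,0],[0,0,0],[0,0,0],[0,0,0]], "jaw": [0.1,0.1,0.1,0.1,0.1,0.1,0.1,0.1]}}

```text
time: 19.47
tool_pos: [0.627, 0.2547, 0.1563]
tool_rot: [-3.141, -0.004, -3.131]
contact_force: [1.4, -0.6, 0.6]
opening: 0.021
grip_force: 25.0
```

Call:
{"op": "apply_moves", "data": {"delta_pos": [[0,0,0],[0,0,0],[0,0,0]], "dr": [[0,0,0],[0,0,0],[0,0,0]], "jaw": [0.1,0.1,0.1]}}

```text
time: 19.72
tool_pos: [0.626, 0.2526, 0.1566]
tool_rot: [-3.14, -0.004, -3.131]
contact_force: [-0.7, -0.3, -0.1]
opening: 0.0212
grip_force: 25.0
```

Call:
{"op": "apply_moves", "data": {"delta_pos": [[0,0,-0.1],[0,0,-0.2],[0,0,-0.22],[0,0,-0.22],[0,0,-0.22]], "dr": [[0,0,0],[0,0,0],[0,0,0],[0,0,0],[0,0,0]], "jaw": [0.1,0.1,0.1,0.1,0.1]}}

```text
time: 20.13
tool_pos: [0.6276, 0.2523, 0.0726]
tool_rot: [3.141, 0.001, -3.132]
contact_force: [0.0, 0.0, 0.8]
opening: 0.0212
grip_force: 25.0
```

Call:
{"op": "apply_moves", "data": {"delta_pos": [[0,0,0],[0,0,0],[0,0,0],[0,0,0],[0,0,0],[0,0,0.22],[0,0,0.22],[0,0,0.22]], "dr": [[0,0,0],[0,0,0],[0,0,0],[0,0,0],[0,0,0],[0,0,0],[0,0,0],[0,0,0]], "jaw": [0.5,0.5,0.5,0.5,0.5,0.5,0.5,0.5]}}

```text
time: 20.8
tool_pos: [0.6307, 0.2541, 0.168]
tool_rot: [3.138, 0.013, -3.131]
contact_force: [0.9, 0.1, 1.5]
opening: 0.0466
grip_force: 0.0
```

Call:
{"op": "apply_moves", "data": {"delta_pos": [[-0.525,-0.894,0],[-0.525,-0.894,0],[-0.525,-0.894,0],[-0.525,-0.894,0],[-0.525,-0.894,0],[-0.525,-0.894,0],[-0.525,-0.894,0],[-0.525,-0.894,0]], "dr": [[0,0,-1],[0,0,-1],[0,0,-1],[0,0,-1],[0,0,-1],[0,0,-1],[0,0,-1],[0,0,-1]], "jaw": [0.87,0.87,0.87,0.87,0.87,0.87,0.87,0.87]}}

```text
time: 21.47
tool_pos: [0.4573, -0.0357, 0.1597]
tool_rot: [3.141, 0.001, 2.652]
contact_force: [0.9, -0.8, -0.4]
opening: 0.0799
grip_force: 0.0
```

```bash
python3 m2.py t5
```

```text
thermo 678.5 [234.7 307.7] [ 3.91000e-01  2.13900e-01  1.16900e-01  4.31000e-02 -6.88157e+01]
syr 1189.5 [324.5 304.2] [ 0.3858 -0.0157  0.1087  0.0785 -5.277 ]
syr 27.0 [336.6 268. ] [ 4.72000e-01 -5.33000e-02  2.44000e-02  1.56000e-02 -8.25952e+01]
petri 646.5 [356.4 294.4] [ 4.02000e-01 -9.82000e-02  7.32000e-02  7.07000e-02  8.41814e+01]
petri 52.5 [364.2 272.2] [ 4.54700e-01 -1.24900e-01  3.18000e-02  1.33000e-02  8.46476e+01]
petri 31.0 [346.5 271.6] [ 4.60300e-01 -7.93000e-02  2.37000e-02  1.06000e-02  8.46913e+01]
spat 270.0 [387.2 286.9] [ 0.4117 -0.184   0.1455  0.0215 10.3863]
21.5167 [ 0.45395437 -0.0410149   0.15945839] 2.6495107462131484
```

Call:
{"op": "apply_moves", "data": {"delta_pos": [[-0.095,-0.16,-0.1],[-0.095,-0.16,-0.25],[-0.095,-0.16,-0.25],[-0.095,-0.16,-0.25],[-0.095,-0.16,-0.25],[-0.095,-0.16,-0.25]], "dr": [[0,0,-0.8],[0,0,-0.8],[0,0,-0.8],[0,0,-0.8],[0,0,-0.8],[0,0,-0.8]], "jaw": [0.87,0.87,0.87,0.87,0.87,0.87]}}

```text
time: 22.02
tool_pos: [0.4215, -0.0985, 0.0603]
tool_rot: [3.141, 0.001, 2.254]
contact_force: [0.4, 0.7, 1.3]
opening: 0.0798
grip_force: 0.0
```

```bash
python3 - <<'E'
from h import *
im=snap("scene","s8")
for c in comps(im,(0,0,110),(180,90,255),(288,205,320,235),20): print(cv2.boundingRect(c),world_rect("scene",c,.012))
s=telemetry.observe(); print(s["tool_pos"],s["tool_rot"][2])
E
```

```text
(290, 205, 30, 27) [ 0.4056 -0.1075  0.0975  0.0648  3.8843]
[ 0.42219815 -0.09841751  0.06082208] 2.254737532583927
```

Call:
{"op": "apply_moves", "data": {"delta_pos": [[-0.015,-0.016,-0.05],[-0.015,-0.016,-0.12],[-0.015,-0.016,-0.187],[-0.015,-0.016,-0.187],[-0.015,-0.016,-0.187]], "dr": [[0,0,0],[0,0,0],[0,0,0],[0,0,0],[0,0,0]], "jaw": [0.87,0.87,0.87,0.87,0.87]}}

```text
time: 22.48
tool_pos: [0.4152, -0.1043, -0.0148]
tool_rot: [3.141, -0.0, 2.254]
contact_force: [0.0, 0.6, 0.5]
opening: 0.08
grip_force: 0.0
```

Call:
{"op": "apply_moves", "data": {"delta_pos": [[0,0,0],[0,0,0],[0,0,0],[0,0,0],[0,0,0],[0,0,0]], "dr": [[0,0,0],[0,0,0],[0,0,0],[0,0,0],[0,0,0],[0,0,0]], "jaw": [0.5,0.5,0.5,0.5,0.5,0.5], "force": 25}}

```text
time: 22.98
tool_pos: [0.4154, -0.1051, -0.0143]
tool_rot: [3.14, 0.002, 2.252]
contact_force: [0.4, 1.3, 8.7]
opening: 0.0587
grip_force: 25.0
```

Call:
{"op": "apply_moves", "data": {"delta_pos": [[0,0,0.44],[0,0,0.44],[0,0,0.44],[0,0,0.44],[0,0,0.44],[0,0,0.44]], "dr": [[0,0,0],[0,0,0],[0,0,0],[0,0,0],[0,0,0],[0,0,0]], "jaw": [0.5,0.5,0.5,0.5,0.5,0.5]}}

```text
time: 23.48
tool_pos: [0.4163, -0.1056, 0.1642]
tool_rot: [3.138, 0.007, 2.252]
contact_force: [0.1, 0.2, -0.9]
opening: 0.0584
grip_force: 25.0
```

Call:
{"op": "apply_moves", "data": {"delta_pos": [[0.53,0.9,0],[0.53,0.9,0],[0.53,0.9,0],[0.53,0.9,0],[0.53,0.9,0],[0.53,0.9,0],[0.53,0.9,0],[0.53,0.9,0]], "dr": [[0,0,0],[0,0,0],[0,0,0],[0,0,0],[0,0,0],[0,0,0],[0,0,0],[0,0,0]], "jaw": [0.5,0.5,0.5,0.5,0.5,0.5,0.5,0.5]}}

```text
time: 24.15
tool_pos: [0.5832, 0.1843, 0.1584]
tool_rot: [-3.139, -0.001, 2.252]
contact_force: [1.3, -0.3, -0.1]
opening: 0.0589
grip_force: 25.0
```

Call:
{"op": "apply_moves", "data": {"delta_pos": [[0.11,0.18,0],[0.11,0.18,0],[0.11,0.18,-0.1],[0.11,0.18,-0.22],[0.11,0.18,-0.22],[0.11,0.18,-0.22]], "dr": [[0,0,0],[0,0,0],[0,0,0],[0,0,0],[0,0,0],[0,0,0]], "jaw": [0.5,0.5,0.5,0.5,0.5,0.5]}}

```text
time: 24.65
tool_pos: [0.6241, 0.2534, 0.0674]
tool_rot: [-3.132, -0.004, 2.252]
contact_force: [-0.5, 0.3, 0.4]
opening: 0.0589
grip_force: 25.0
```

Call:
{"op": "apply_moves", "data": {"delta_pos": [[0,0,0],[0,0,0],[0,0,0],[0,0,0],[0,0,0.22],[0,0,0.22],[0,0,0.22],[0,0,0.22]], "dr": [[0,0,0],[0,0,0],[0,0,0],[0,0,0],[0,0,0],[0,0,0],[0,0,0],[0,0,0]], "jaw": [0.78,0.78,0.78,0.78,0.78,0.78,0.78,0.78]}}

```text
time: 25.32
tool_pos: [0.6299, 0.2549, 0.1663]
tool_rot: [3.132, 0.004, 2.252]
contact_force: [-0.4, 0.1, -0.6]
opening: 0.0715
grip_force: 0.0
```

```bash
python3 - <<'E'
from h import *
s=telemetry.observe(); print(s["tool_pos"],s["tool_rot"],s["qpos"].round(2))
a=snap("scene","s9"); b=snap("top","t9")
cv2.imwrite("pics/v9.png",np.vstack([cv2.resize(x,None,fx=2,fy=2) for x in (a[230:380,240:540],b[150:300,290:590])])[:,:,::-1])
E
```

```text
[0.62991692 0.25493068 0.16631498] [3.13213583 0.00404732 2.25157489] [ 0.27  0.65  1.11  0.    1.37 -0.41]
```

View pics/v9.png

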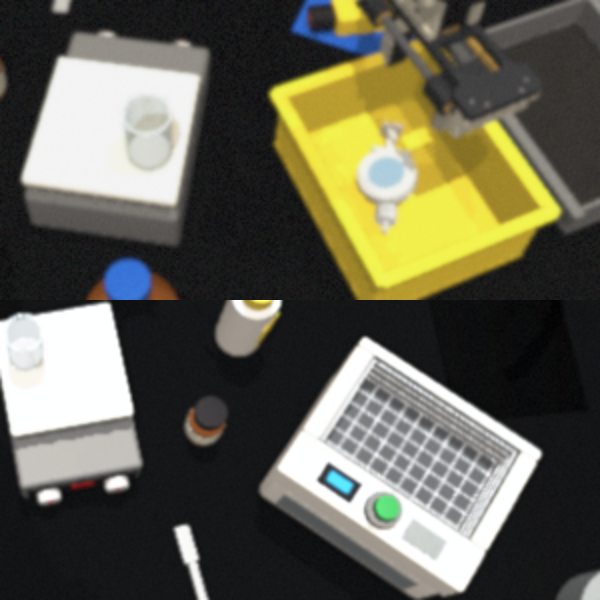

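Syringe and Petri dish are in the bin (scene crop 388,172), and the beaker still stands on the plate at crop (148,130). Next is the beaker, with the fingers along y to stay clear of the bottles.

Call:
{"op": "apply_moves", "data": {"delta_pos": [[0,0,0.08],[0.18,-0.608,0.08],[0.18,-0.608,0.08],[0.18,-0.608,0.08],[0.18,-0.608,0.08],[0.18,-0.608,0.08],[0.18,-0.608,0.08],[0.18,-0.608,0.08]], "dr": [[0,0,1],[0,0,1],[0,0,1],[0,0,1],[0,0,1],[0,0,1],[0,0,1],[0,0,1]], "jaw": [0.87,0.87,0.87,0.87,0.87,0.87,0.87,0.87]}}

```text
time: 26.08
tool_pos: [0.7, 0.0034, 0.19]
tool_rot: [-3.138, -0.002, 2.745]
contact_force: [0.6, 0.3, -0.4]
opening: 0.0797
grip_force: 0.0
```

Call:
{"op": "apply_moves", "data": {"delta_pos": [[0,0,0],[0,0,0],[0,0,0],[0,0,0],[0,0,0],[0,0,0]], "dr": [[0,0,0.76],[0,0,0.76],[0,0,0.76],[0,0,0.76],[0,0,0.76],[0,0,0.76]], "jaw": [0.87,0.87,0.87,0.87,0.87,0.87]}}

```text
time: 26.58
tool_pos: [0.6992, 0.0114, 0.1916]
tool_rot: [3.141, -0.002, 3.128]
contact_force: [0.2, 0.5, -0.6]
opening: 0.0799
grip_force: 0.0
```

```bash
python3 - <<'E'
from h import *
s=telemetry.observe(); print(s["tool_pos"],s["tool_rot"],s["qpos"].round(2))
print(at("top",286,140,0),at("top",282,101,.2))
E
```

```text
[0.69917541 0.01142973 0.19157572] [ 3.14135767e+00 -1.53851837e-03  3.12834709e+00] [-0.09  0.69  0.97  0.    1.48 -1.65]
[0.86122765 0.05274094 0.        ] [0.86604343 0.0464434  0.2       ]
```

Call:
{"op": "apply_moves", "data": {"delta_pos": [[0.006,0,-0.05],[0.006,0,-0.1],[0.006,0,-0.15],[0.006,0,-0.2],[0.006,0,-0.234],[0.006,0,-0.234],[0.006,0,-0.234]], "dr": [[0,0,0],[0,0,0],[0,0,0],[0,0,0],[0,0,0],[0,0,0],[0,0,0]], "jaw": [0.87,0.87,0.87,0.87,0.87,0.87,0.87]}}

```text
time: 27.17
tool_pos: [0.7015, 0.0114, 0.0982]
tool_rot: [3.141, -0.002, 3.13]
contact_force: [0.3, -0.6, -0.1]
opening: 0.08
grip_force: 0.0
```

Call:
{"op": "apply_moves", "data": {"delta_pos": [[0,0,0],[0,0,0],[0,0,0],[0,0,0],[0,0,0],[0,0,0],[0,0,0],[0,0,0]], "dr": [[0,0,0],[0,0,0],[0,0,0],[0,0,0],[0,0,0],[0,0,0],[0,0,0],[0,0,0]], "jaw": [0.75,0.68,0.62,0.56,0.5,0.46,0.46,0.46], "force": 20}}

```text
time: 27.83
tool_pos: [0.7021, 0.0112, 0.0994]
tool_rot: [3.142, 0.001, 3.132]
contact_force: [0.1, 0.0, 2.8]
opening: 0.0467
grip_force: 20.0
```

Call:
{"op": "apply_moves", "data": {"delta_pos": [[0,0,0],[0,0,0.05],[0,0,0.1],[0,0,0.2],[0,0,0.26],[0,0,0.26]], "dr": [[0,0,0],[0,0,0],[0,0,0],[0,0,0],[0,0,0],[0,0,0]], "jaw": [0.46,0.46,0.46,0.46,0.46,0.46]}}

```text
time: 28.33
tool_pos: [0.7045, 0.011, 0.2097]
tool_rot: [-3.141, 0.011, 3.132]
contact_force: [-0.1, -1.4, 0.6]
opening: 0.047
grip_force: 20.0
```

Call:
{"op": "apply_moves", "data": {"delta_pos": [[-0.498,0.995,0],[-0.498,0.995,0],[-0.498,0.995,0],[-0.498,0.995,0],[-0.498,0.995,0],[-0.498,0.995,0],[-0.498,0.995,0],[-0.498,0.995,0]], "dr": [[0,0,0],[0,0,0],[0,0,0],[0,0,0],[0,0,0],[0,0,0],[0,0,0],[0,0,0]], "jaw": [0.46,0.46,0.46,0.46,0.46,0.46,0.46,0.46]}}

```text
time: 29.0
tool_pos: [0.5512, 0.3107, 0.2019]
tool_rot: [-3.141, -0.001, 3.132]
contact_force: [0.4, -0.1, -1.0]
opening: 0.0467
grip_force: 20.0
```

```bash
python3 - <<'E'
from h import *
s=telemetry.observe(); print(s["tool_pos"],s["tool_rot"],s["opening"],s["grip_force"])
print([at("top",100,v,z).round(3).tolist() for v in(180,285) for z in (0,.1,.15)])
E
```

```text
[0.55115908 0.31071368 0.20186137] [-3.14106720e+00 -1.37776929e-03  3.13165800e+00] 0.0466993242279482 19.99865253455937
[[0.791, 0.596, 0.0], [0.747, 0.545, 0.1], [0.724, 0.519, 0.15], [0.486, 0.586, 0.0], [0.468, 0.535, 0.1], [0.459, 0.51, 0.15]]
```

Call:
{"op": "apply_moves", "data": {"delta_pos": [[-0.115,0.248,0],[-0.115,0.248,0],[-0.115,0.248,0],[-0.115,0.248,-0.1],[-0.115,0.248,-0.2],[-0.115,0.248,-0.3],[-0.115,0.248,-0.38],[-0.115,0.248,-0.38]], "dr": [[0,0,0],[0,0,0],[0,0,0],[0,0,0],[0,0,0],[0,0,0],[0,0,0],[0,0,0]], "jaw": [0.46,0.46,0.46,0.46,0.46,0.46,0.46,0.46]}}

```text
time: 29.67
tool_pos: [0.5018, 0.4055, 0.0423]
tool_rot: [-3.133, -0.013, 3.132]
contact_force: [-1.0, -0.8, -1.0]
opening: 0.0474
grip_force: 20.0
```

Call:
{"op": "apply_moves", "data": {"delta_pos": [[0,0,0],[0,0,0],[0,0,-0.02],[0,0,-0.04],[0,0,-0.06]], "dr": [[0,0,0],[0,0,0],[0,0,0],[0,0,0],[0,0,0]], "jaw": [0.46,0.46,0.46,0.46,0.46]}}

```text
time: 30.08
tool_pos: [0.5075, 0.4089, 0.0278]
tool_rot: [3.14, 0.002, 3.132]
contact_force: [-0.6, 0.1, -0.7]
opening: 0.0469
grip_force: 20.0
```

Now down in small steps to about rep 0.012, with base contact expected near 0.007.

Call:
{"op": "apply_moves", "data": {"delta_pos": [[0,0,-0.01],[0,0,-0.02],[0,0,-0.025],[0,0,-0.025],[0,0,-0.025]], "dr": [[0,0,0],[0,0,0],[0,0,0],[0,0,0],[0,0,0]], "jaw": [0.46,0.46,0.46,0.46,0.46]}}

```text
time: 30.5
tool_pos: [0.5069, 0.4085, 0.0169]
tool_rot: [3.141, 0.0, 3.132]
contact_force: [-0.6, 0.4, -0.6]
opening: 0.0473
grip_force: 20.0
```

Call:
{"op": "apply_moves", "data": {"delta_pos": [[0,0,-0.004],[0,0,-0.008],[0,0,-0.008],[0,0,-0.008]], "dr": [[0,0,0],[0,0,0],[0,0,0],[0,0,0]], "jaw": [0.46,0.46,0.46,0.46]}}

```text
time: 30.83
tool_pos: [0.5067, 0.4085, 0.0136]
tool_rot: [3.142, -0.0, 3.132]
contact_force: [-0.3, -0.3, -0.6]
opening: 0.0469
grip_force: 20.0
```

Call:
{"op": "apply_moves", "data": {"delta_pos": [[0,0,-0.004],[0,0,-0.008],[0,0,-0.008],[0,0,-0.008]], "dr": [[0,0,0],[0,0,0],[0,0,0],[0,0,0]], "jaw": [0.46,0.46,0.46,0.46]}}

```text
time: 31.17
tool_pos: [0.5067, 0.4084, 0.0103]
tool_rot: [-3.141, -0.0, 3.132]
contact_force: [-0.1, 0.2, -0.8]
opening: 0.0468
grip_force: 20.0
```

Call:
{"op": "apply_moves", "data": {"delta_pos": [[0,0,0],[0,0,0],[0,0,0],[0,0,0],[0,0,0],[0,0,0]], "dr": [[0,0,0],[0,0,0],[0,0,0],[0,0,0],[0,0,0],[0,0,0]], "jaw": [0.54,0.58,0.62,0.66,0.7,0.7]}}

```text
time: 31.67
tool_pos: [0.5073, 0.4133, 0.0114]
tool_rot: [3.133, 0.003, 3.132]
contact_force: [-0.1, 16.7, -4.2]
opening: 0.0638
grip_force: 6.8
```

Call:
{"op": "apply_moves", "data": {"delta_pos": [[0,0,0.05],[0,0,0.12],[0,0,0.22],[0,0,0.32],[0,0,0.45],[0,0,0.45],[0,0,0.45]], "dr": [[0,0,0],[0,0,0],[0,0,0],[0,0,0],[0,0,0],[0,0,0],[0,0,0]], "jaw": [0.7,0.7,0.7,0.7,0.7,0.7,0.7]}}

```text
time: 32.25
tool_pos: [0.5087, 0.4097, 0.1958]
tool_rot: [3.136, 0.008, 3.132]
contact_force: [0.0, -0.8, 0.8]
opening: 0.0643
grip_force: 0.0
```

```bash
python3 - <<'E'
from h import *
s=telemetry.observe(); print(s["tool_pos"],s["tool_rot"],s["qpos"].round(2))
a=snap("scene","s10"); b=snap("top","t10")
cv2.imwrite("pics/v10.png",np.hstack([cv2.resize(x,None,fx=4,fy=4,interpolation=cv2.INTER_CUBIC) for x in (a[210:350,460:610],a[180:320,200:250])])[:,:,::-1])
E
python3 m2.py t11 | grep -v syr
```

```text
[0.50865285 0.40966571 0.19578885] [3.13646842 0.00806639 3.13182706] [ 0.56  0.58  1.15 -0.    1.4  -1.  ]
thermo 686.5 [234.7 307.7] [ 3.91000e-01  2.13900e-01  1.16900e-01  4.31000e-02 -6.87799e+01]
spat 272.5 [387.6 287.5] [ 0.4098 -0.1837  0.1419  0.0216  9.5114]
32.4 [0.50608332 0.40800478 0.18890145] 3.131758979249539
```

View pics/v10.png

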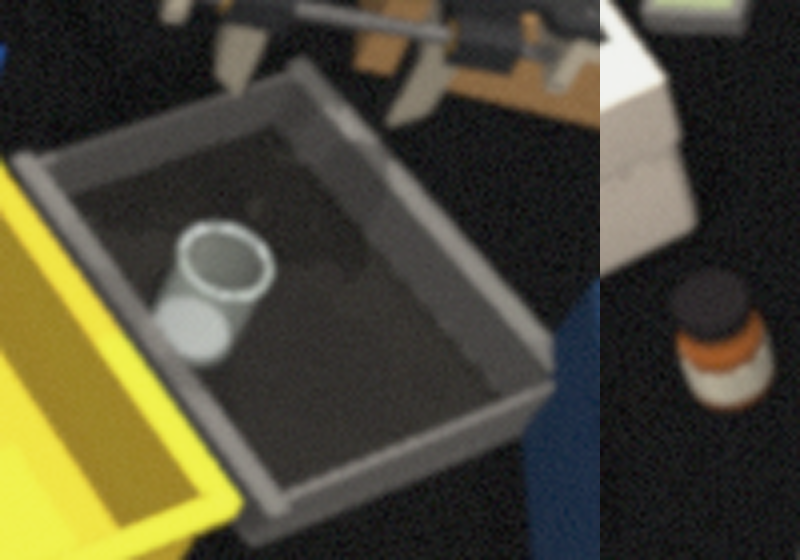

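```bash
python3 - <<'E'
from h import *
b=at("scene",508.7,292.5,.011); print(b, proj("scene",[b,b+[0,0,.067]]))
im=cv2.imread("pics/t11.png"); cv2.imwrite("pics/v11.png",cv2.resize(im[210:350,80:280],None,fx=4,fy=4,interpolation=cv2.INTER_CUBIC))
# jar cap ellipse centre, scene
c=(200+ (710-600)/4,180+298/4); print("cap",c,at("scene",*c,.078), proj("scene",[[.612,-.217,.078],[.61,-.22,.078]]))
E
```

```text
[0.50948135 0.41176215 0.011     ] [[508.7        292.5       ]
 [517.39931918 275.56403638]]
cap (227.5, 254.5) [ 0.6126181  -0.21884473  0.078     ] [[228.36412902 254.45201344]
 [227.475552   253.50478752]]
```

View pics/v11.png

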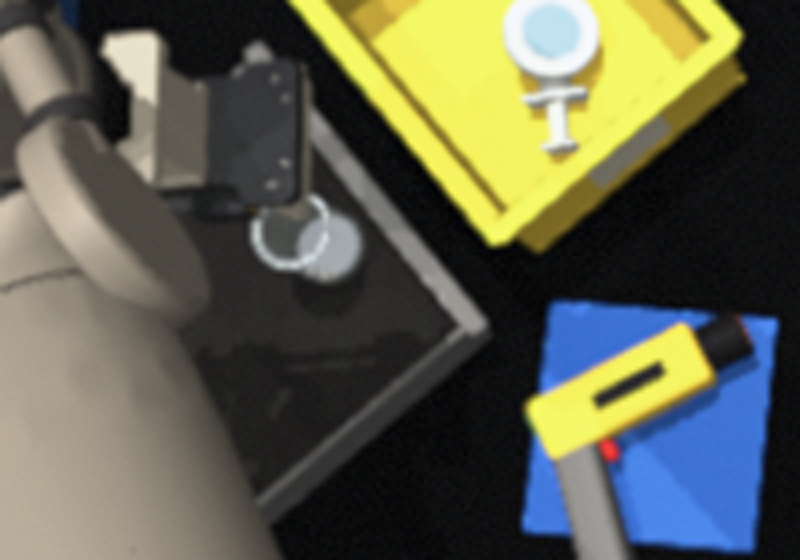

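The beaker stands upright in the tray at about (0.510, 0.412), the Petri dish and syringe are in the bin, and the thermometer lies flat on its mat. Next is the jar at (0.612, -0.219).

Call:
{"op": "apply_moves", "data": {"delta_pos": [[0.13,-0.79,0.02],[0.13,-0.79,0.02],[0.13,-0.79,0.02],[0.13,-0.79,0.02],[0.13,-0.79,0.02],[0.13,-0.79,0.02],[0.13,-0.79,0.02],[0.13,-0.79,0.02]], "dr": [[0,0,0.26],[0,0,0.26],[0,0,0.26],[0,0,0.26],[0,0,0.26],[0,0,0.26],[0,0,0.26],[0,0,0.26]], "jaw": [0.75,0.75,0.75,0.75,0.75,0.75,0.75,0.75]}}

```text
time: 33.07
tool_pos: [0.5579, 0.089, 0.1963]
tool_rot: [-3.141, -0.004, -3.023]
contact_force: [0.4, 0.4, -0.4]
opening: 0.0689
grip_force: 0.0
```

Call:
{"op": "apply_moves", "data": {"delta_pos": [[0.135,-0.785,0],[0.135,-0.785,0],[0.135,-0.785,0],[0.135,-0.785,0],[0.135,-0.785,0],[0.135,-0.785,0],[0.135,-0.785,0],[0.135,-0.785,0]], "dr": [[0,0,0],[0,0,0],[0,0,0],[0,0,0],[0,0,0],[0,0,0],[0,0,0],[0,0,0]], "jaw": [0.75,0.75,0.75,0.75,0.75,0.75,0.75,0.75]}}

```text
time: 33.73
tool_pos: [0.6117, -0.2253, 0.1955]
tool_rot: [3.14, -0.004, -3.024]
contact_force: [-0.2, 1.0, 0.9]
opening: 0.0687
grip_force: 0.0
```

```bash
python3 - <<'E'
from h import *
s=telemetry.observe(); print(s["tool_pos"],s["tool_rot"],s["qpos"].round(2))
print(at("top",408.8,172.7,0))
im=snap("scene","s12"); 
for c in comps(im,(3,110,60),(16,255,255),(210,235,255,285),10): print(cv2.boundingRect(c),at("scene",*c.reshape(-1,2).mean(0),.05))
a=cv2.cvtColor(cv2.imread("pics/s10.png"),cv2.COLOR_BGR2RGB)
for c in comps(a,(3,110,60),(16,255,255),(210,235,255,285),10): print("before",cv2.boundingRect(c))
E
```

```text
[ 0.61172196 -0.22532203  0.1955065 ] [ 3.14013245 -0.00380719 -3.02383677] [-0.47  0.59  1.14 -0.    1.42 -2.16]
[ 0.72876118 -0.28615816  0.        ]
(219, 258, 22, 15) [ 0.62379048 -0.21418985  0.05      ]
before (219, 258, 23, 15)
```

Call:
{"op": "apply_moves", "data": {"delta_pos": [[0,0.009,-0.08],[0,0.009,-0.16],[0,0.009,-0.24],[0,0.009,-0.32],[0,0.009,-0.4],[0,0.009,-0.455],[0,0.009,-0.455],[0,0.009,-0.455]], "dr": [[0,0,0],[0,0,0],[0,0,0],[0,0,0],[0,0,0],[0,0,0],[0,0,0],[0,0,0]], "jaw": [0.75,0.75,0.75,0.75,0.75,0.75,0.75,0.75]}}

```text
time: 34.45
tool_pos: [0.6111, -0.2169, 0.014]
tool_rot: [3.138, -0.005, -3.021]
contact_force: [0.5, -0.1, 0.9]
opening: 0.0691
grip_force: 0.0
```

Call:
{"op": "apply_moves", "data": {"delta_pos": [[0,0,0],[0,0,0],[0,0,0],[0,0,0],[0,0,0],[0,0,0],[0,0,0],[0,0,0]], "dr": [[0,0,0],[0,0,0],[0,0,0],[0,0,0],[0,0,0],[0,0,0],[0,0,0],[0,0,0]], "jaw": [0.68,0.62,0.56,0.5,0.46,0.46,0.46,0.46], "force": 25}}

```text
time: 35.12
tool_pos: [0.6136, -0.2185, 0.0179]
tool_rot: [-3.14, 0.002, -3.021]
contact_force: [0.4, -0.6, 6.3]
opening: 0.0463
grip_force: 25.0
```

Call:
{"op": "apply_moves", "data": {"delta_pos": [[0,0,0.05],[0,0,0.12],[0,0,0.2],[0,0,0.28],[0,0,0.36],[0,0,0.44],[0,0,0.46],[0,0,0.46]], "dr": [[0,0,0],[0,0,0],[0,0,0],[0,0,0],[0,0,0],[0,0,0],[0,0,0],[0,0,0]], "jaw": [0.46,0.46,0.46,0.46,0.46,0.46,0.46,0.46]}}

```text
time: 35.78
tool_pos: [0.6139, -0.2183, 0.2035]
tool_rot: [-3.139, 0.005, -3.021]
contact_force: [-0.5, 0.4, -1.3]
opening: 0.0465
grip_force: 25.0
```

Call:
{"op": "apply_moves", "data": {"delta_pos": [[-0.22,0.79,0],[-0.22,0.79,0],[-0.22,0.79,0],[-0.22,0.79,0],[-0.22,0.79,0],[-0.22,0.79,0],[-0.22,0.79,0],[-0.22,0.79,0]], "dr": [[0,0,0],[0,0,0],[0,0,0],[0,0,0],[0,0,0],[0,0,0],[0,0,0],[0,0,0]], "jaw": [0.46,0.46,0.46,0.46,0.46,0.46,0.46,0.46]}}

```text
time: 36.45
tool_pos: [0.5223, 0.1004, 0.1981]
tool_rot: [3.141, -0.004, -3.021]
contact_force: [1.6, 1.0, -0.3]
opening: 0.0463
grip_force: 25.0
```

Call:
{"op": "apply_moves", "data": {"delta_pos": [[-0.22,0.79,0],[-0.22,0.79,0],[-0.22,0.79,0],[-0.22,0.79,0],[-0.22,0.79,0],[-0.22,0.79,0],[-0.22,0.79,0],[-0.22,0.79,0]], "dr": [[0,0,0],[0,0,0],[0,0,0],[0,0,0],[0,0,0],[0,0,0],[0,0,0],[0,0,0]], "jaw": [0.46,0.46,0.46,0.46,0.46,0.46,0.46,0.46]}}

```text
time: 37.12
tool_pos: [0.4344, 0.4159, 0.1977]
tool_rot: [-3.14, -0.004, -3.021]
contact_force: [1.1, 0.2, -1.9]
opening: 0.0465
grip_force: 25.0
```

Call:
{"op": "apply_moves", "data": {"delta_pos": [[0,0,0],[0,0,0],[0,0,0]], "dr": [[0,0,0],[0,0,0],[0,0,0]], "jaw": [0.46,0.46,0.46]}}

```text
time: 37.37
tool_pos: [0.436, 0.4133, 0.1983]
tool_rot: [-3.139, -0.003, -3.021]
contact_force: [0.5, -0.9, -1.1]
opening: 0.0467
grip_force: 25.0
```

Call:
{"op": "apply_moves", "data": {"delta_pos": [[0,0,-0.08],[0,0,-0.16],[0,0,-0.24],[0,0,-0.32],[0,0,-0.36],[0,0,-0.38],[0,0,-0.38],[0,0,-0.38]], "dr": [[0,0,0],[0,0,0],[0,0,0],[0,0,0],[0,0,0],[0,0,0],[0,0,0],[0,0,0]], "jaw": [0.46,0.46,0.46,0.46,0.46,0.46,0.46,0.46]}}

```text
time: 38.03
tool_pos: [0.4376, 0.4135, 0.049]
tool_rot: [3.141, 0.0, -3.023]
contact_force: [0.9, 0.1, -0.2]
opening: 0.0469
grip_force: 25.0
```

Call:
{"op": "apply_moves", "data": {"delta_pos": [[0,0,-0.01],[0,0,-0.02],[0,0,-0.03],[0,0,-0.036],[0,0,-0.036],[0,0,-0.036]], "dr": [[0,0,0],[0,0,0],[0,0,0],[0,0,0],[0,0,0],[0,0,0]], "jaw": [0.46,0.46,0.46,0.46,0.46,0.46]}}

```text
time: 38.53
tool_pos: [0.4367, 0.4142, 0.034]
tool_rot: [3.142, -0.0, -3.021]
contact_force: [-0.1, -0.3, -1.2]
opening: 0.0464
grip_force: 25.0
```

Call:
{"op": "apply_moves", "data": {"delta_pos": [[0,0,-0.005],[0,0,-0.01],[0,0,-0.014],[0,0,-0.014],[0,0,-0.014]], "dr": [[0,0,0],[0,0,0],[0,0,0],[0,0,0],[0,0,0]], "jaw": [0.46,0.46,0.46,0.46,0.46]}}

```text
time: 38.95
tool_pos: [0.4367, 0.414, 0.0283]
tool_rot: [-3.142, -0.0, -3.021]
contact_force: [-0.7, 0.5, -0.6]
opening: 0.0467
grip_force: 25.0
```

Call:
{"op": "apply_moves", "data": {"delta_pos": [[0,0,0],[0,0,0],[0,0,0],[0,0,0],[0,0,0],[0,0,0]], "dr": [[0,0,0],[0,0,0],[0,0,0],[0,0,0],[0,0,0],[0,0,0]], "jaw": [0.54,0.58,0.62,0.66,0.66,0.66]}}

```text
time: 39.45
tool_pos: [0.4368, 0.4141, 0.0286]
tool_rot: [3.141, 0.0, -3.021]
contact_force: [-0.9, 1.2, 0.6]
opening: 0.0601
grip_force: 0.0
```

Call:
{"op": "apply_moves", "data": {"delta_pos": [[0,0,0.05],[0,0,0.12],[0,0,0.22],[0,0,0.32],[0,0,0.41],[0,0,0.41],[0,0,0.41]], "dr": [[0,0,0],[0,0,0],[0,0,0],[0,0,0],[0,0,0],[0,0,0],[0,0,0]], "jaw": [0.66,0.66,0.66,0.66,0.66,0.66,0.66]}}

```text
time: 40.03
tool_pos: [0.4377, 0.4149, 0.1951]
tool_rot: [3.139, 0.005, -3.021]
contact_force: [-0.2, -0.2, -0.8]
opening: 0.0607
grip_force: 0.0
```

Call:
{"op": "apply_moves", "data": {"delta_pos": [[-0.04,-0.75,0],[-0.04,-0.75,0],[-0.04,-0.75,0],[-0.04,-0.75,0],[-0.04,-0.75,0],[-0.04,-0.75,0],[-0.04,-0.75,0],[-0.04,-0.75,0]], "dr": [[0,0,0.087],[0,0,0.087],[0,0,0.087],[0,0,0.087],[0,0,0.087],[0,0,0.087],[0,0,0.087],[0,0,0.087]], "jaw": [0.4,0.4,0.4,0.4,0.4,0.4,0.4,0.4]}}

```text
time: 40.7
tool_pos: [0.4191, 0.1094, 0.191]
tool_rot: [-3.14, -0.004, -2.981]
contact_force: [0.2, 0.9, -0.2]
opening: 0.0366
grip_force: 0.0
```

Call:
{"op": "apply_moves", "data": {"delta_pos": [[-0.04,-0.75,-0.1],[-0.04,-0.75,-0.1],[-0.04,-0.75,-0.1],[-0.04,-0.75,-0.1],[-0.04,-0.75,-0.1],[-0.04,-0.75,-0.1],[-0.04,-0.75,-0.1],[-0.04,-0.75,-0.1]], "dr": [[0,0,0],[0,0,0],[0,0,0],[0,0,0],[0,0,0],[0,0,0],[0,0,0],[0,0,0]], "jaw": [0.4,0.4,0.4,0.4,0.4,0.4,0.4,0.4]}}

```text
time: 41.37
tool_pos: [0.4037, -0.19, 0.1505]
tool_rot: [3.141, -0.002, -2.981]
contact_force: [0.5, 0.3, 1.3]
opening: 0.0367
grip_force: 0.0
```

```bash
python3 - <<'E'
from h import *
s=telemetry.observe(); print(s["tool_pos"],s["tool_rot"],s["qpos"].round(2))
im=snap("scene","s13"); a=cv2.cvtColor(cv2.imread("pics/s10.png"),cv2.COLOR_BGR2RGB)
for n,i in(("now",im),("before",a)):
  for c in comps(i,(0,0,80),(180,90,255),(262,190,287,240),20): print(n,cv2.boundingRect(c),world_rect("scene",c,.005))
b=snap("top","t13")
cv2.imwrite("pics/v13.png",np.hstack([cv2.resize(x,None,fx=2.4,fy=2.4,interpolation=cv2.INTER_CUBIC) for x in (im[150:350,200:360],im[210:410,440:600])])[:,:,::-1])
E
```

```text
[ 0.40366334 -0.1900399   0.15052216] [ 3.14108427e+00 -2.24048478e-03 -2.98146699e+00] [-0.61  0.26  1.81 -0.    1.08 -2.34]
now (266, 195, 15, 42) [ 0.4113 -0.1856  0.1453  0.022   9.4048]
before (266, 194, 16, 43) [ 0.4095 -0.1857  0.1488  0.0233  9.3826]
```

View pics/v13.png

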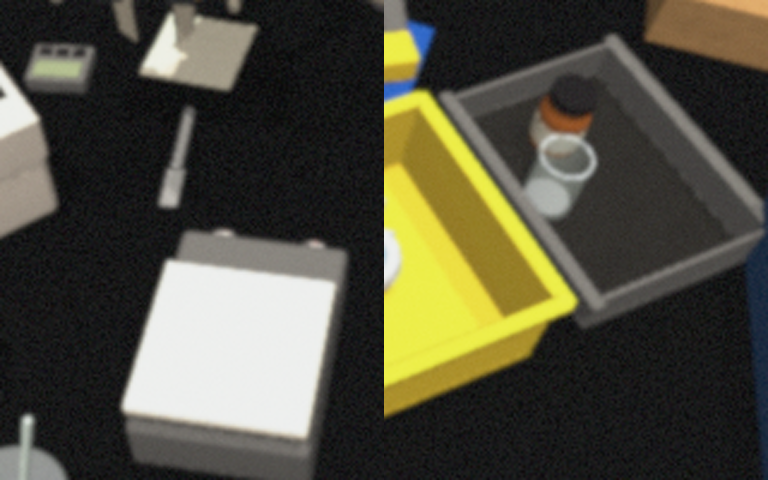

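Both glass pieces stand upright in the tray (crop 565,115 and 560,180), and the spatula has not moved (crop 178,160).

Call:
{"op": "apply_moves", "data": {"delta_pos": [[0.004,0.015,-0.1],[0.004,0.015,-0.2],[0.004,0.015,-0.3],[0.004,0.015,-0.36],[0.004,0.015,-0.39],[0.004,0.015,-0.414],[0.004,0.015,-0.414],[0.004,0.015,-0.414]], "dr": [[0,0,0],[0,0,0],[0,0,0],[0,0,0],[0,0,0],[0,0,0],[0,0,0],[0,0,0]], "jaw": [0.4,0.4,0.4,0.4,0.4,0.4,0.4,0.4]}}

```text
time: 42.13
tool_pos: [0.406, -0.1782, -0.0135]
tool_rot: [3.14, -0.001, -2.976]
contact_force: [0.2, 0.5, 1.0]
opening: 0.0366
grip_force: 0.0
```

Call:
{"op": "apply_moves", "data": {"delta_pos": [[0,0,0],[0,0,0],[0,0,0],[0,0,0],[0,0,0],[0,0,0],[0,0,0],[0,0,0]], "dr": [[0,0,0],[0,0,0],[0,0,0],[0,0,0],[0,0,0],[0,0,0],[0,0,0],[0,0,0]], "jaw": [0,0,0,0,0,0,0,0], "force": 40}}

```text
time: 42.8
tool_pos: [0.4064, -0.1799, -0.0131]
tool_rot: [3.142, 0.0, -2.978]
contact_force: [-0.3, -0.7, -0.4]
opening: 0.0004
grip_force: 0.0
```

Call:
{"op": "apply_moves", "data": {"delta_pos": [[0,0,0.02],[0,-0.01,0.02],[0,-0.01,0.02],[0,-0.01,0.02],[0,-0.01,0.02],[0,-0.01,-0.01],[0,-0.01,-0.01],[0,-0.01,-0.01]], "dr": [[0,0,0],[0,0,0],[0,0,0],[0,0,0],[0,0,0],[0,0,0],[0,0,0],[0,0,0]], "jaw": [0.4,0.4,0.4,0.4,0.4,0.4,0.4,0.4], "force": 40}}

```text
time: 43.47
tool_pos: [0.4058, -0.1835, -0.0175]
tool_rot: [3.14, -0.001, -2.978]
contact_force: [0.2, 0.7, -0.1]
opening: 0.0364
grip_force: 0.0
```

Call:
{"op": "apply_moves", "data": {"delta_pos": [[0,0,-0.003],[0,0,-0.006],[0,0,-0.006]], "dr": [[0,0,0],[0,0,0],[0,0,0]], "jaw": [0.4,0.4,0.4]}}

```text
time: 43.72
tool_pos: [0.4064, -0.1839, -0.0195]
tool_rot: [3.142, 0.0, -2.978]
contact_force: [0.3, 0.1, -1.0]
opening: 0.0366
grip_force: 0.0
```

Call:
{"op": "apply_moves", "data": {"delta_pos": [[0,0,-0.003],[0,0,-0.003],[0,0,-0.003]], "dr": [[0,0,0],[0,0,0],[0,0,0]], "jaw": [0.4,0.4,0.4]}}

```text
time: 43.97
tool_pos: [0.4064, -0.1839, -0.0207]
tool_rot: [3.141, -0.0, -2.978]
contact_force: [-0.1, -0.5, 0.2]
opening: 0.0366
grip_force: 0.0
```

Still no bench contact. Two more small steps down, then close.

Call:
{"op": "apply_moves", "data": {"delta_pos": [[0,0,-0.004],[0,0,-0.004],[0,0,-0.004]], "dr": [[0,0,0],[0,0,0],[0,0,0]], "jaw": [0.4,0.4,0.4]}}

```text
time: 44.22
tool_pos: [0.4063, -0.1839, -0.0224]
tool_rot: [3.141, -0.0, -2.978]
contact_force: [-0.8, -0.4, 0.4]
opening: 0.037
grip_force: 0.0
```

Call:
{"op": "apply_moves", "data": {"delta_pos": [[0,0,0],[0,0,0],[0,0,0],[0,0,0],[0,0,0],[0,0,0],[0,0,0],[0,0,0]], "dr": [[0,0,0],[0,0,0],[0,0,0],[0,0,0],[0,0,0],[0,0,0],[0,0,0],[0,0,0]], "jaw": [0,0,0,0,0,0,0,0]}}

```text
time: 44.88
tool_pos: [0.4064, -0.1839, -0.0223]
tool_rot: [3.142, 0.0, -2.978]
contact_force: [0.2, 0.7, 0.3]
opening: 0.0093
grip_force: 40.0
```

Call:
{"op": "apply_moves", "data": {"delta_pos": [[0,0,0.1],[0,0,0.2],[0,0,0.3],[0,0,0.4],[0,0,0.5],[0,0,0.52],[0,0,0.52]], "dr": [[0,0,0],[0,0,0],[0,0,0],[0,0,0],[0,0,0],[0,0,0],[0,0,0]], "jaw": [0,0,0,0,0,0,0]}}

```text
time: 45.47
tool_pos: [0.4078, -0.1849, 0.1886]
tool_rot: [-3.137, 0.005, -2.978]
contact_force: [1.2, -0.5, -1.4]
opening: 0.0093
grip_force: 40.0
```

Call:
{"op": "apply_moves", "data": {"delta_pos": [[0.297,-0.678,0],[0.297,-0.678,0],[0.297,-0.678,0],[0.297,-0.678,0],[0.297,-0.678,0],[0.297,-0.678,0],[0.297,-0.678,0],[0.297,-0.678,0]], "dr": [[0,0,0.86],[0,0,0.86],[0,0,0.86],[0,0,0.86],[0,0,0.86],[0,0,0.86],[0,0,0.86],[0,0,0.86]], "jaw": [0,0,0,0,0,0,0,0]}}

```text
time: 46.13
tool_pos: [0.5251, -0.4603, 0.1792]
tool_rot: [3.137, -0.002, -2.551]
contact_force: [-0.8, 0.4, -1.1]
opening: 0.009
grip_force: 40.0
```

Call:
{"op": "apply_moves", "data": {"delta_pos": [[0,0,0],[0,0,0],[0,0,0],[0,0,0]], "dr": [[0,0,0],[0,0,0],[0,0,0],[0,0,0]], "jaw": [0,0,0,0]}}

```text
time: 46.47
tool_pos: [0.525, -0.4535, 0.1861]
tool_rot: [3.141, 0.0, -2.547]
contact_force: [0.6, 0.4, 0.4]
opening: 0.0092
grip_force: 40.0
```

```bash
python3 - <<'E'
from h import *
s=telemetry.observe(); print(s["tool_pos"],s["tool_rot"],s["qpos"].round(2),s["opening"])
E
```

```text
[ 0.52502203 -0.45353495  0.18605043] [ 3.14105977e+00  8.99526991e-05 -2.54671096e+00] [-0.82  0.68  1.    0.    1.46 -2.99] 0.009177312664336482
```

Call:
{"op": "apply_moves", "data": {"delta_pos": [[0,0,-0.05],[0,0,-0.1],[0,0,-0.15],[0,0,-0.19],[0,0,-0.22],[0,0,-0.24],[0,0,-0.24],[0,0,-0.24]], "dr": [[0,0,0],[0,0,0],[0,0,0],[0,0,0],[0,0,0],[0,0,0],[0,0,0],[0,0,0]], "jaw": [0,0,0,0,0,0,0,0]}}

```text
time: 47.13
tool_pos: [0.5254, -0.455, 0.0904]
tool_rot: [-3.141, 0.0, -2.548]
contact_force: [0.1, 0.8, -0.5]
opening: 0.0098
grip_force: 40.0
```

Call:
{"op": "apply_moves", "data": {"delta_pos": [[0,0,-0.01],[0,0,-0.015],[0,0,-0.015]], "dr": [[0,0,0],[0,0,0],[0,0,0]], "jaw": [0,0,0]}}

```text
time: 47.38
tool_pos: [0.5252, -0.4551, 0.0838]
tool_rot: [-3.141, 0.0, -2.548]
contact_force: [0.5, -0.6, -0.7]
opening: 0.0093
grip_force: 40.0
```

Call:
{"op": "apply_moves", "data": {"delta_pos": [[0,0,0],[0,0,0],[0,0,0],[0,0,0],[0,0,0],[0,0,0]], "dr": [[0,0,0],[0,0,0],[0,0,0],[0,0,0],[0,0,0],[0,0,0]], "jaw": [0.3,0.3,0.3,0.3,0.3,0.3]}}

```text
time: 47.88
tool_pos: [0.5252, -0.4551, 0.0837]
tool_rot: [-3.142, 0.0, -2.548]
contact_force: [-0.6, -0.1, 0.1]
opening: 0.0273
grip_force: 0.0
```

Call:
{"op": "apply_moves", "data": {"delta_pos": [[0,0,0.08],[0,0,0.16],[0,0,0.24],[0,0,0.3],[0,0,0.3],[0,0,0.3]], "dr": [[0,0,0],[0,0,0],[0,0,0],[0,0,0],[0,0,0],[0,0,0]], "jaw": [0.3,0.3,0.3,0.3,0.3,0.3]}}

```text
time: 48.38
tool_pos: [0.5257, -0.4556, 0.2056]
tool_rot: [-3.138, 0.001, -2.548]
contact_force: [-0.1, 0.0, 0.3]
opening: 0.0275
grip_force: 0.0
```

Call:
{"op": "apply_moves", "data": {"delta_pos": [[-0.1875,0.155,0],[-0.1875,0.155,0],[-0.1875,0.155,0],[-0.1875,0.155,0],[-0.1875,0.155,0],[-0.1875,0.155,0],[-0.1875,0.155,0],[-0.1875,0.155,0]], "dr": [[0,0,0],[0,0,0],[0,0,0],[0,0,0],[0,0,0],[0,0,0],[0,0,0],[0,0,0]], "jaw": [0,0,0,0,0,0,0,0]}}

```text
time: 49.05
tool_pos: [0.4508, -0.3937, 0.2031]
tool_rot: [3.141, 0.0, -2.548]
contact_force: [-0.3, -0.2, -0.3]
opening: 0.0008
grip_force: 0.0
```

```bash
python3 - <<'E'
from h import *
s=telemetry.observe(); print(s["tool_pos"],s["tool_rot"],s["opening"])
a=snap("scene","s14"); b=snap("top","t14")
cv2.imwrite("pics/v14.png",np.hstack([cv2.resize(x,None,fx=2.5,fy=2.5,interpolation=cv2.INTER_CUBIC) for x in (a[120:280,80:240],b[150:310,410:570])])[:,:,::-1])
E
```

```text
[ 0.4508346  -0.39371412  0.20310923] [ 3.14139854e+00  4.61482281e-05 -2.54782527e+00] 0.0008243247474107408
```

View pics/v14.png

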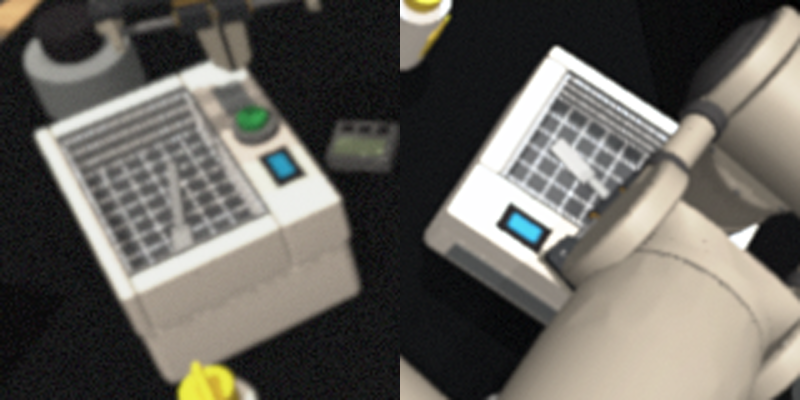

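The spatula lies flat in the basket (scene crop 178,210), and the closed fingers are above the green button. Pressing it now.

Call:
{"op": "apply_moves", "data": {"delta_pos": [[0,0,-0.07],[0,0,-0.14],[0,0,-0.14],[0,0,-0.14],[0,0,-0.14]], "dr": [[0,0,0],[0,0,0],[0,0,0],[0,0,0],[0,0,0]], "jaw": [0,0,0,0,0]}}

```text
time: 49.57
tool_pos: [0.4507, -0.3937, 0.149]
tool_rot: [-3.14, 0.0, -2.548]
contact_force: [0.7, -0.4, 0.2]
opening: 0.0007
grip_force: 0.0
```

Call:
{"op": "apply_moves", "data": {"delta_pos": [[0,0,-0.01],[0,0,-0.02],[0,0,-0.02],[0,0,-0.02]], "dr": [[0,0,0],[0,0,0],[0,0,0],[0,0,0]], "jaw": [0,0,0,0]}}

```text
time: 49.9
tool_pos: [0.4508, -0.3938, 0.1407]
tool_rot: [-3.139, 0.0, -2.548]
contact_force: [1.5, -1.4, 2.5]
opening: 0.0002
grip_force: 1.5
```

Call:
{"op": "apply_moves", "data": {"delta_pos": [[0,0,-0.008],[0,0,-0.008],[0,0,-0.008]], "dr": [[0,0,0],[0,0,0],[0,0,0]], "jaw": [0,0,0]}}

```text
time: 50.15
tool_pos: [0.4508, -0.3938, 0.1375]
tool_rot: [-3.139, 0.0, -2.548]
contact_force: [1.8, -1.0, 6.5]
opening: 0.0003
grip_force: 3.0
```

Call:
{"op": "apply_moves", "data": {"delta_pos": [[0,0,-0.005],[0,0,-0.005],[0,0,-0.005]], "dr": [[0,0,0],[0,0,0],[0,0,0]], "jaw": [0,0,0]}}

```text
time: 50.4
tool_pos: [0.4509, -0.3939, 0.1372]
tool_rot: [-3.137, 0.001, -2.548]
contact_force: [-1.4, 1.4, 15.6]
opening: 0.0002
grip_force: 8.0
```

Call:
{"op": "apply_moves", "data": {"delta_pos": [[0,0,-0.004],[0,0,-0.004],[0,0,-0.004]], "dr": [[0,0,0],[0,0,0],[0,0,0]], "jaw": [0,0,0]}}

```text
time: 50.65
tool_pos: [0.4509, -0.394, 0.1371]
tool_rot: [-3.136, 0.001, -2.548]
contact_force: [-3.8, 4.3, 23.2]
opening: 0.0005
grip_force: 12.0
```

Button bottomed out at 23 N with no further travel. Retreating for a last check by numbers.

Call:
{"op": "apply_moves", "data": {"delta_pos": [[0,0,0.08],[0,0,0.16],[0,0,0.24],[0,0,0.24],[-0.1,0.2,0.24],[-0.2,0.4,0.24],[-0.2,0.6,0.24],[-0.2,0.6,0.24]], "dr": [[0,0,0],[0,0,0],[0,0,0],[0,0,0],[0,0,0],[0,0,0],[0,0,0],[0,0,0]], "jaw": [0,0,0,0,0,0,0,0]}}

```text
time: 51.32
tool_pos: [0.3904, -0.236, 0.2279]
tool_rot: [3.139, -0.0, -2.549]
contact_force: [0.9, 0.0, -0.7]
opening: -0.0001
grip_force: 0.0
```

Call:
{"op": "apply_moves", "data": {"delta_pos": [[0,0,0],[0,0,0],[0,0,0],[0,0,0]], "dr": [[0,0,0],[0,0,0],[0,0,0],[0,0,0]], "jaw": [0,0,0,0]}}

```text
time: 51.65
tool_pos: [0.3923, -0.2387, 0.2287]
tool_rot: [-3.142, -0.0, -2.548]
contact_force: [0.4, 0.5, -0.7]
opening: 0.0004
grip_force: 0.0
```

```bash
python3 - <<'E'
from h import *
s=telemetry.observe(); print(s["time"],s["tool_pos"],s["contact_force"])
b=snap("top","t15"); a=snap("scene","s15")
rd=lambda n:cv2.cvtColor(cv2.imread(f"pics/{n}.png"),cv2.COLOR_BGR2RGB)
for c in comps(b,(20,120,120),(35,255,255),(205,280,290,340)): print("thermo",world_rect("top",c,.039))
# bin interior non-yellow, spatula in the basket, jar amber, beaker region: compare with earlier views
for n,box in(("bin",(380,250,520,380)),("tray",(470,225,600,335)),("cleaner",(95,140,225,260))):
    x0,y0,x1,y1=box; d=cv2.absdiff(a,rd({"bin":"s13","tray":"s13","cleaner":"s14"}[n]))[y0:y1,x0:x1].max(2); print(n,"changed px",(cv2.medianBlur(d,5)>40).sum())
for c in comps(a,(3,110,60),(16,255,255),(490,230,530,300),8): print("jar amber",cv2.boundingRect(c))
E
```

```text
51.65 [ 0.39233172 -0.23871577  0.22870441] [ 0.38656129  0.54127101 -0.70117912]
thermo [ 3.90800e-01  2.14400e-01  1.17900e-01  4.31000e-02 -6.88157e+01]
bin changed px 0
tray changed px 0
cleaner changed px 681
jar amber (505, 250, 22, 15)
```

```bash
python3 -c "
from cell import job; print(job.hand_in())"
```

```text
the job is handed in; nothing more can be done
None
```

The job is done and handed in at about 52 s. I took the hotplate reading and laid the thermometer back on its mat. The beaker and jar stand upright in the tray, the syringe and Petri dish are in the bin, the spatula is in the basket, and the start button was pressed to its stop. The reading gives no readout, so I judged it from where the thermometer was aimed. A finger briefly pushed on the tray wall (about 17 N) while releasing the beaker. beaker2, tweezers and tube were not in this run.

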